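# Chocolate tin from the chilled chest into the gift tray

## Robot

A 6-joint arm with a two-finger parallel gripper is mounted at the origin on the work surface. World frame = base frame: x ahead of the robot, y to its left, z up, the work surface at z = 0. Lengths are in m, angles in rad, forces in N, time in s.
With the tool pointing down it reaches from about 0.375 to 0.975 m from the base axis. Payload 3.8 kg.
Tool frame: the origin (TCP) lies at the centre of the arm's flange, where the gripper is bolted on; the fingertips stand 173 mm ahead of it and the grasp point (between the pads) lies 155 mm ahead of it (ctrl.tips_ahead is the distance from the TCP to the fingertips, in m); z points along the fingers, y is the direction in which the jaws open and shut (so a half turn about z gives the same grasp; the last joint's range is limited). The gripper opens to 85 mm and grips with 20 to 120 N. Pads are 22 mm wide; open, the fingers measure 114 mm over their backs; the gripper's body (76 mm by 85 mm) begins 54 mm behind the grasp point. The pads swing forward as they close: fully open they stand 13 mm farther back than shut.
Start: joints at [-1.178, 0.264, 1.604, -0, 1.274, -0.037], TCP at [0.281, -0.614, 0.405] pointing down, gripper open.
Joint ranges: [-2.63, 2.63], [-0.94, 2.18], [0.31, 2.57], [-1.31, 4.45], [0, 2.66], [-2.55, 2.55]. Speed limits (rad/s): [2.57, 2.57, 3.14, 3.14, 3.14, 3.14].

## Interface

Orientations are given as a unit quaternion [w, x, y, z].
In Python, from rig import ctrl, optics gives the robot as it stands.
- The arm moves only by the shell command python3 -m creep 'ROWS' [FORCE]. ROWS is JSON, a list of rows, each a list of 5 numbers: the shift along the tool's x, y, z in cm, then the turn about the tool's z in degrees, then the finger opening in cm, from 0 to 8.54. A call has 1 to 5 rows; each row shifts and turns the commanded pose from where the row before left it, along the tool's axes as they then stand; what a row does not reach is not made up. A row lasts 1/8 s, in which the tool goes at most 62.5 mm and 10.7 degrees, less where a joint would pass 70% of its speed; a pose out of reach is approached as far as the arm can. A call with a gripper value outside its range is refused whole. The fingers move at their own pace and stop on an object; FORCE is the grip in N (left out, the last holds). Time passes only in rows, so rows that do not move let the fingers close. It gives the time, the measured TCP pose, the force and the opening at its end, in the units of the state.
- ctrl.read_state(): the state, without advancing time (a new reading comes with each control period).
- optics.grab_frame(name): name is "scene" or "top" or "wrist"; returns a dict with "color" (480x640x3 uint8, red, green, blue), "intrinsics" (3x3 intrinsics, pixels), "k1" (the pictures are not rectified: a ray, as slopes to the right and down, at radius r is drawn at 1 + k1 r^2 times it, then the intrinsics apply), "R" (3x3) and "t" (3): a world point X has camera coordinates R X + t. Camera axes: x right, y down, z forward; pixel columns grow to the right and rows downward; lengths in m; the calibration is good to about 2 mm. A picture is of the moment at which its call begins. There is no depth.
- ctrl.hand_in(): hands the job in, once; it reports no verdict.
The state is a dict: "t": time; "joint_positions": joint angles; "dq": joint speeds; "joint_efforts": joint torques, N m; "tool_pos": TCP position; "orientation": TCP orientation; "contact_force": force on the tool from outside, world axes, zero at the start; "ft_torque": the same for the moment, N m; "finger_gap": finger opening in m.
Only numpy, scipy, OpenCV 4.12 (cv2) and the standard library are available. Lean on these libraries where they do the work, as an engineer would, in place of code of your own. Each camera call takes 0.05 s, during which the arm holds its last target.

## Task

Slide aside the clear lid above the chocolate tin, lift the tin out of the chilled chest, lay it down flat on the table with its lid up and let go of it, so that you can take it again by its long sides. Then set it flat, lid up, in the empty place of the cardboard gift tray, and leave both lids of the chest fully shut. Do not drop the tin, and leave the jars and the bottle standing where they are.

Things in the scene. Friction and masses are not known exactly. Their poses are not given: they have to be found in the camera images.
- chest: White chilled display chest, fixed, 280 (x) x 420 (y) mm, walls 18 mm thick and 140 mm high; two clear sliding lids on top. Origin: centre of its underside. Well floor 75 mm above the table; a partition 22 mm high at y = 0 makes a left (+y) and a right (-y) compartment, centres at y = +-114 mm. Lid tracks 12 mm wide along the x edges, tops 156 mm above the table. Yawed up to 7 degrees.
- lid_left (a joint): Left (+y) lid, in the lower track: clear sheet 262 (x) x 200 (y) x 4 mm, underside 142 mm above the table. 0 = shut, covering the left half; grows to 0.155 m as it slides to the chest's -y, under the right lid. About 1.5 N of friction; stays where it is left. Fully open, either lid leaves an opening 155 mm wide, from 36 to 191 mm from the chest's middle.
- lid_right (a joint): Right (-y) lid, in the upper track: like the left one, underside 148 mm above the table. 0 = shut, covering the right half; grows to 0.155 m as it slides to the chest's +y, over the left lid. Either lid slides without touching the other.
- lid_left_handle (a point): Top centre of the left lid's handle: an upright aluminium fin 90 mm long (chest x), 12 mm thick (chest y), top 180 mm above the table, 34 mm above its own lid, near the lid's outer (+y) end; shut, 179 mm from the chest's middle. At full travel its side is 9 mm from the edge of the right lid, whose top is 152 mm above the table. Moves with the lid.
- lid_right_handle (a point): Top centre of the right lid's handle: the same fin, standing 28 mm above its own lid, near the lid's outer (-y) end; shut, it is 179 mm from the chest's middle, top 180 mm above the table. Moves with the lid.
- tin: Plain steel tin with hinged lid, 36 x 110 x 60 mm along its own x, y, z, 0.2 to 0.4 kg. At the start it stands on a long edge (z up) in the left or right compartment, its lid (seam, embossed panel) on its +x face, looking along the chest's +x within 7 degrees. Origin: centre of the edge face it stands on. Lying flat, lid up: its x points up, it is 36 mm high.
- tin_center (a point): Middle of the tin: 30 mm above the well floor at the start; 18 mm above what it lies on when flat.
- tray: Shallow cardboard gift tray, fixed to the table, 179 (its x) x 136 (its y) mm, floor 4 mm thick, walls and dividers 5 mm thick and 18 mm high from the table. Origin: centre of its underside. Its -x half, towards the robot, is one long empty place; its +x half has two cells with a jar each. Yawed up to 11 degrees.
- tray_place (a point): Centre of the floor of the tray's empty place, 4 mm above the table, 46.5 mm to the tray's -x from its origin. The place is 76 (x) x 126 (y) mm inside, its long way along the tray's y; the tin has about 8 mm of play all round and stands out 22 mm above the walls.
- jar_chest: Squat jar, 54 mm across, 58 mm high, standing in the chest's other compartment. Origin: centre of its underside. To be left alone.
- jar_a: The same kind of jar, in the tray's +x, +y cell. To be left alone.
- jar_b: The same kind of jar, in the tray's +x, -y cell. To be left alone.
- bottle: Bottle, 60 mm across, 200 mm high, standing on the table beyond the free space between chest and tray. Origin: centre of its underside. To be left alone.
Not all that is in view belongs to the job. Of the things shaped like the tray, the cardboard one is meant.

How it is judged:
By the outcome, as a careful person would: the job done as asked, in the order asked, and still so for the second after the job is handed in, with the robot touching nothing.
It also fails if it takes over 72 s, if anything falls off the work surface, if the arm or the gripper's body presses on something with over 40 N, if the wrist force passes 120 N, or if a joint passes its speed limit or range.

## Working session

There is one attempt and no reset: what is moved stays moved. The work goes in short steps, Python scripts to look and compute and a shell command to move; the robot and the scene stay as the last step left them, time stands still between calls to the robot, and variables do not carry over. Pictures are saved under pics/ and viewed, and the job is handed in when it is done.

```bash
ls; mkdir -p pics
python3 - <<'E'
from rig import ctrl, optics
import cv2
print(ctrl.read_state())
for n in ["scene","top","wrist"]:
    f=optics.grab_frame(n); cv2.imwrite(f"pics/{n}0.png",f["color"][:,:,::-1]); print(n,f["intrinsics"],f["k1"],f["R"],f["t"])
E
```

```text
pics
{'t': 0.0, 'joint_positions': array([-1.17788189e+00,  2.64745204e-01,  1.60540429e+00, -8.58800940e-06,
        1.27369066e+00, -3.68773484e-02]), 'dq': array([-1.92260412e-03,  1.47026964e-03,  1.66168463e-03,  1.09001578e-03,
       -1.02264256e-03, -4.62593467e-05]), 'joint_efforts': array([ 8.87639289e-04, -5.15105653e+01, -3.67314041e+01,  2.18367268e-04,
        1.28442337e-02,  1.63956247e-05]), 'tool_pos': array([ 0.28113543, -0.61327847,  0.40335059]), 'orientation': array([-1.10525981e-03,  9.76997714e-01,  2.13246813e-01, -2.03032242e-04]), 'contact_force': array([0.7776909 , 1.15536272, 0.03729095]), 'ft_torque': array([-0.03334522,  0.03679478, -0.01450115]), 'finger_gap': 0.08546040840958674}
scene [[527.16650728   0.         309.07499524]
 [  0.         527.16650728 248.59588906]
 [  0.           0.           1.        ]] -0.007972568952272148 [[ 0.87395255  0.48574526  0.01607751]
 [ 0.36246943 -0.62940401 -0.68736198]
 [-0.32376357  0.60654936 -0.72613705]] [-0.43110345 -0.11831697  1.58828304]
top [[563.58179872   0.         320.32025669]
 [  0.         563.58179872 253.32802845]
 [  0.           0.           1.        ]] -0.05994887932371438 [[-0.0024828  -0.99999587  0.00144574]
 [-0.97977941  0.00214335 -0.20006926]
 [ 0.20006533 -0.00191324 -0.97978069]] [-0.04859522  0.52176413  1.44338047]
wrist [[347.07218445   0.         317.09617831]
 [  0.         347.07218445 244.06776811]
 [  0.           0.           1.        ]] -0.003304794345647437 [[ 0.41692686 -0.90893748 -0.00215534]
 [-0.87345123 -0.4013033   0.27575099]
 [-0.25150535 -0.11308541 -0.96122669]] [-0.67341356 -0.03655078  0.37798272]
```

View pics/top0.png

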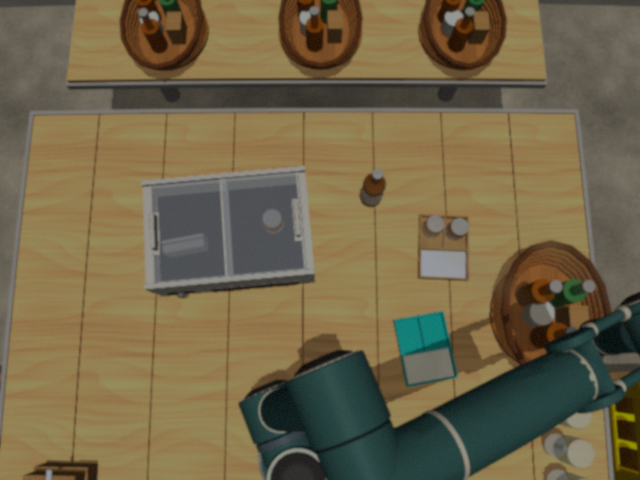

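View pics/scene0.png

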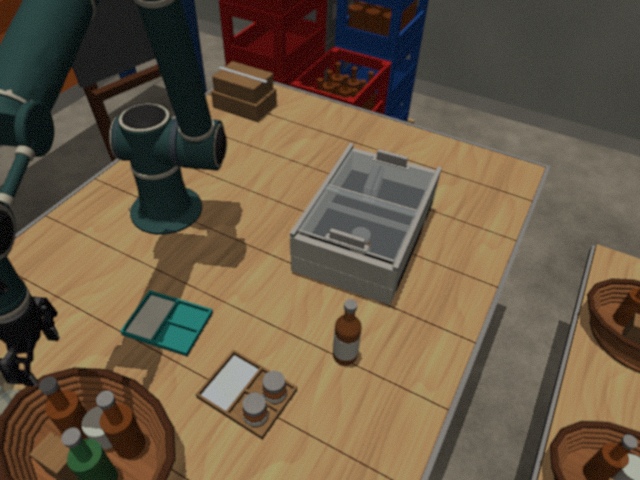

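View pics/wrist0.png

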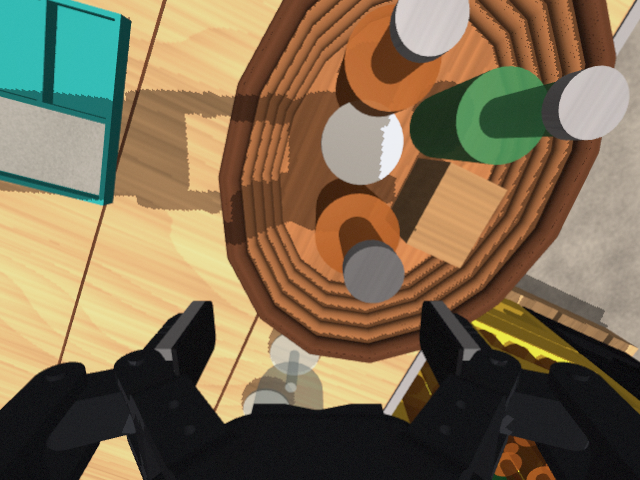

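Top view: the chest is at upper left, with the tin in the left (+y) compartment at about (185,243). The left fin is at (155,232) and the right fin at (297,220). There are two tray-shaped things: the teal one at (425,348) and the brown cardboard one at (443,247), which has two jars in its far half. The cardboard one fits the description. I'll confirm both in enlarged crops.

```bash
cat > h.py <<'E'
import numpy as np, cv2
from rig import ctrl, optics
def dist(f):
    return np.array([f["k1"],0,0,0,0.])
def proj(f,X):
    X=np.atleast_2d(X).astype(float)
    rv=cv2.Rodrigues(np.array(f["R"]))[0]
    return cv2.projectPoints(X,rv,np.array(f["t"]),np.array(f["intrinsics"]),dist(f))[0][:,0]
def back(f,uv,z):
    uv=np.atleast_2d(uv).astype(float)
    n=cv2.undistortPoints(uv[:,None],np.array(f["intrinsics"]),dist(f))[:,0]
    R=np.array(f["R"]);t=np.array(f["t"])
    d=np.c_[n,np.ones(len(n))]@R; c=-R.T@t
    s=(z-c[2])/d[:,2]
    return c+d*s[:,None]
def crop(f,x0,y0,x1,y1,k,name,pts=None):
    im=np.ascontiguousarray(f["color"][:,:,::-1][y0:y1,x0:x1]); im=cv2.resize(im,None,fx=k,fy=k,interpolation=cv2.INTER_CUBIC)
    if pts is not None:
        for p in pts: cv2.circle(im,(int((p[0]-x0+.5)*k),int((p[1]-y0+.5)*k)),2,(0,0,255),-1)
    cv2.imwrite("pics/"+name,im)
E
python3 - <<'E'
from h import *
f=optics.grab_frame("top")
crop(f,130,155,330,305,4,"chest1.png"); crop(f,380,200,480,275,8,"tray1.png")
E
```

```text
(no output)
```

View pics/chest1.png

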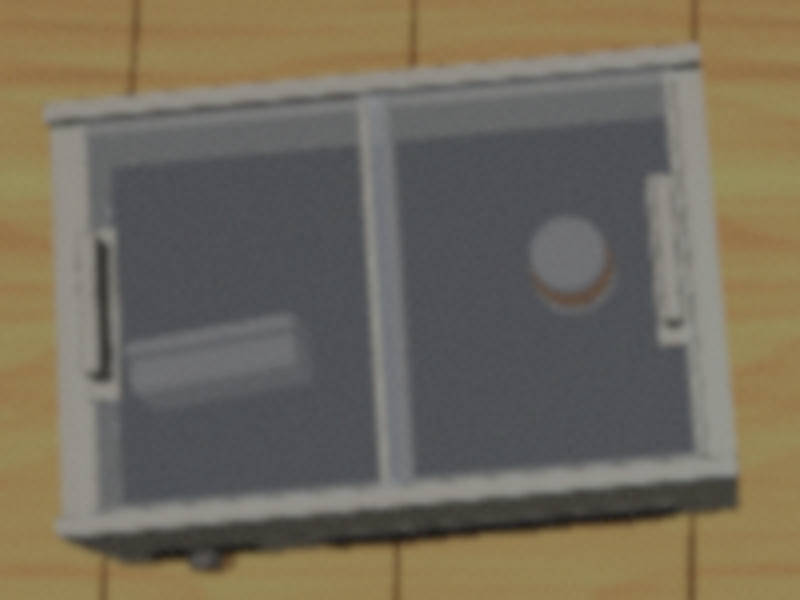

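View pics/tray1.png

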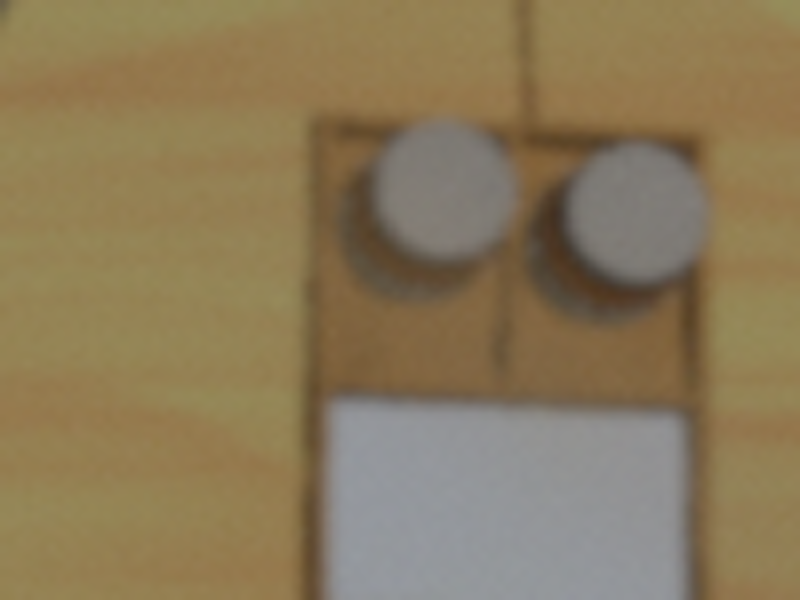

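The crops confirm it. The cardboard tray has two jars in its far cells and an empty, white-lined place towards the robot. The tin stands in the left compartment at crop (128–300, 318–405), and the jar is in the right one. Next I'll fit the poses.

```bash
cat >> h.py <<'E'
from scipy.optimize import least_squares
def place(P,p):
    c,s=np.cos(p[2]),np.sin(p[2]); P=np.atleast_2d(P).astype(float)
    return np.c_[p[0]+c*P[:,0]-s*P[:,1],p[1]+s*P[:,0]+c*P[:,1],P[:,2]]
def fit(f,P,uv,p0):
    r=least_squares(lambda p:(proj(f,place(P,p))-uv).ravel(),p0); 
    return r.x,np.abs(r.fun).max()
E
python3 - <<'E'
from h import *
f=optics.grab_frame("top"); g=optics.grab_frame("scene")
print("cam",-f["R"].T@f["t"])
C=np.array([[.14,.21,.156],[.14,-.21,.156],[-.14,-.21,.156],[-.14,.21,.156]])
uv=np.array([[45,107],[700,47],[737,475],[60,530]])/4-.5+[130,155]
p,e=fit(f,C,uv,[.6,.2,.05]); print("chest",p,np.rad2deg(p[2]),e)
# tray (top walls z=.018)
crop(f,405,205,480,290,7,"tray2.png")
pts=list(proj(f,place(C,p)))+list(proj(f,place([[0,.179,.18],[0,-.179,.18],[.045,.179,.18],[-.045,.179,.18],[.122,.192,.14],[.122,.192,.075],[-.122,-.192,.075]],p)))
crop(f,130,155,330,305,4,"chest2.png",pts)
pg=list(proj(g,place(C,p)))+list(proj(g,place([[.045,.179,.18],[-.045,.179,.18],[.045,-.179,.18],[-.045,-.179,.18]],p)))
crop(g,270,130,470,305,4,"chest2s.png",pg)
crop(g,180,330,320,450,5,"tray2s.png")
E
```

```text
cam [ 0.2223227  -0.04695181  1.51865553]
chest [0.57141031 0.18664305 0.087314  ] 5.002723449250842 1.4655487989313087
```

View pics/chest2.png

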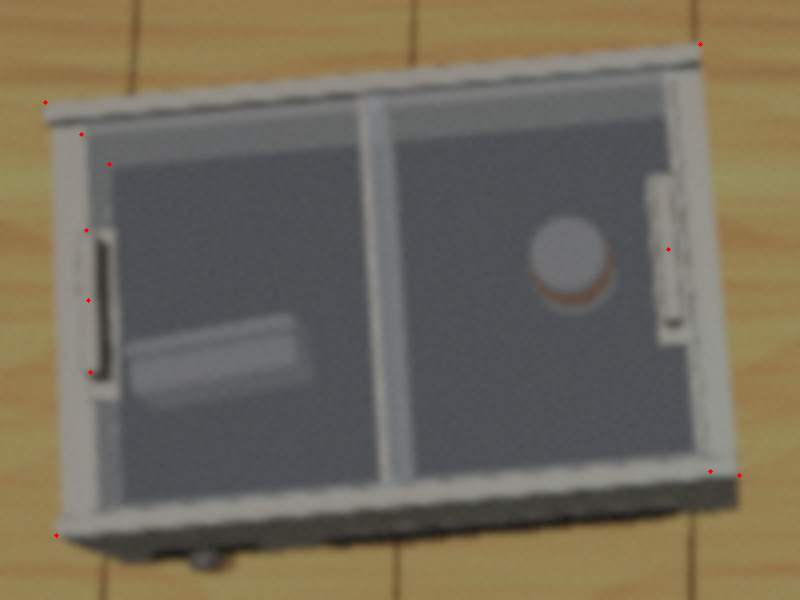

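View pics/chest2s.png

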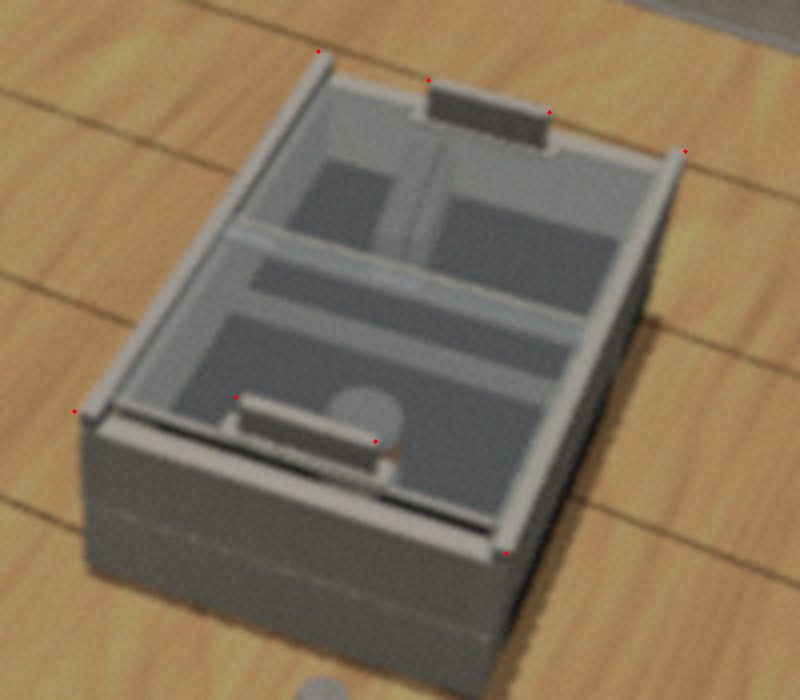

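View pics/tray2.png

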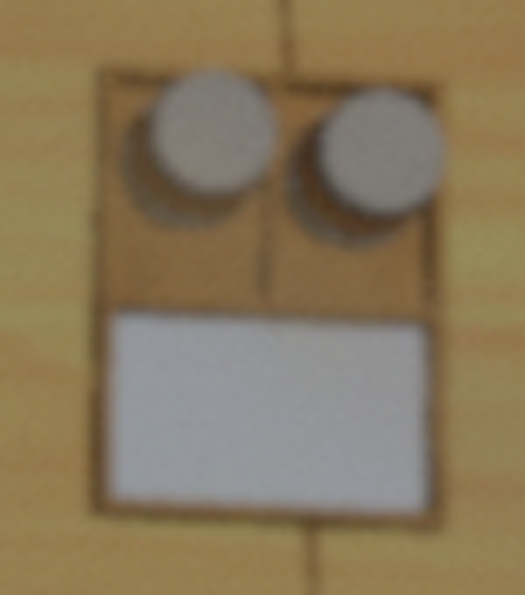

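View pics/tray2s.png

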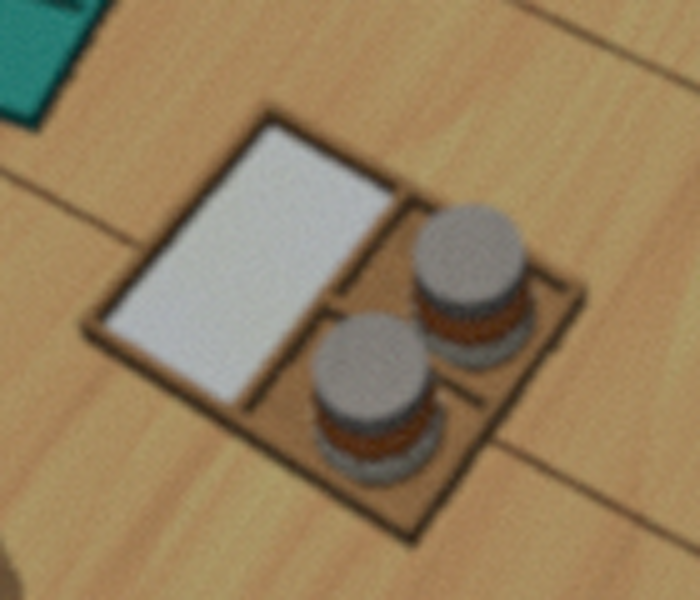

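Run:
```python
from h import *
f=optics.grab_frame("top"); g=optics.grab_frame("scene")
T=np.array([[.0895,.068,.018],[.0895,-.068,.018],[-.0895,-.068,.018],[-.0895,.068,.018]])
uv=np.array([[100,70],[440,83],[440,522],[95,512]])/7-.5+[405,205]
p,e=fit(f,T,uv,[.6,-.3,.0]); print("tray top",p,np.rad2deg(p[2]),e)
us=np.array([[585,292],[412,543],[85,330],[268,107]])/5-.5+[180,330]
q,e=fit(g,T,us,[.6,-.3,.0]); print("tray scene",q,np.rad2deg(q[2]),e)
for w in(p,q): print("place",place([[-.0465,0,.004]],w))
# jars tops z=.062
print("jar a top",back(f,np.array([215,131])/7-.5+[405,205],.062),"scene",back(g,np.array([470,248])/5-.5+[180,330],.062))
print("jar b top",back(f,np.array([382,150])/7-.5+[405,205],.062),"scene",back(g,np.array([372,362])/5-.5+[180,330],.062))
print("bottle",back(f,[371,200],0.0), back(f,[377,174],.2))
crop(f,150,225,220,265,11,"tin1.png")
crop(g,330,150,410,205,10,"tin1s.png")
```

```text
tray top [ 0.54705361 -0.38509603 -0.04648111] -2.663171704045569 0.8445935631573889
tray scene [ 0.55263009 -0.38990644 -0.0497889 ] -2.852694068104926 1.387153681869222
place [[ 0.50060383 -0.38293543  0.004     ]]
place [[ 0.50618771 -0.38759221  0.004     ]]
jar a top [[ 0.60131096 -0.35735659  0.062     ]] scene [[ 0.60189238 -0.35496692  0.062     ]]
jar b top [[ 0.59377594 -0.42123678  0.062     ]] scene [[ 0.59432915 -0.42018893  0.062     ]]
bottle [[ 0.68493317 -0.19259291  0.        ]] [[ 0.69074959 -0.1896623   0.2       ]]
```

View pics/tin1.png

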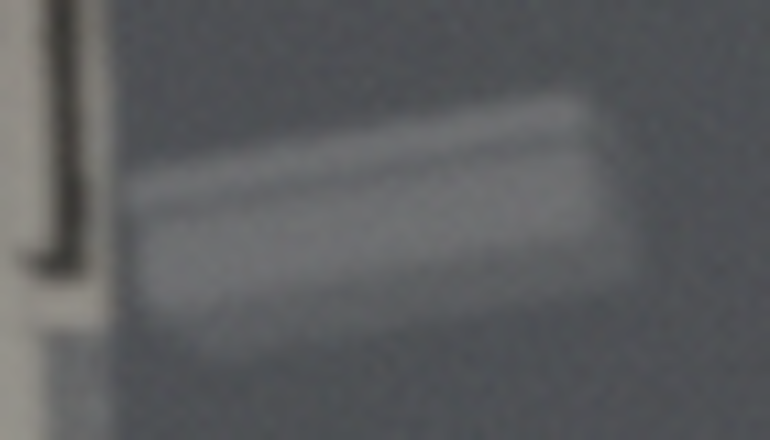

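View pics/tin1s.png

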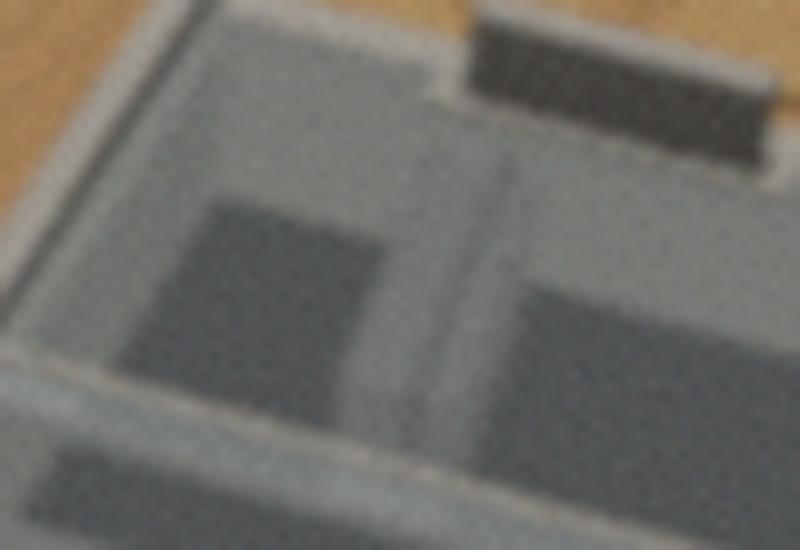

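```bash
python3 - <<'E'
from h import *
f=optics.grab_frame("top")
T=np.array([[.018,.055,.135],[.018,-.055,.135],[-.018,-.055,.135],[-.018,.055,.135]])
uv=np.array([[127,183],[583,92],[600,240],[148,312]])/11-.5+[150,225]
p,e=fit(f,T,uv,[.55,.3,.1]); print("tin",p,np.rad2deg(p[2]),e)
ch=np.array([.5714,.1866,.0873])
d=p[:2]-ch[:2]; c,s=np.cos(ch[2]),np.sin(ch[2]); print("in chest",c*d[0]+s*d[1],-s*d[0]+c*d[1])
print("fin shut",place([[0,.179,.18],[0,.024,.18]],ch))
s_=ctrl.read_state(); print(s_["t"],s_["tool_pos"],ctrl.tips_ahead)
E
python3 -c "
from rig import ctrl;print([a for a in dir(ctrl) if a[0]!='_'])"
```

```text
tin [0.53152957 0.29771572 0.17824762] 10.212836129963662 1.1128141440201489
in chest -0.03003050423538979 0.1141688392215285
fin shut [[0.55579314 0.36491833 0.18      ]
 [0.56930746 0.2105086  0.18      ]]
0.45 [ 0.28124106 -0.61359925  0.40455237] 0.1734
['IKError', 'hand_in', 'read_state', 'tips_ahead']
```

```bash
cat >> h.py <<'E'
def heading(s):
    w,x,y,z=s["orientation"]; return np.arctan2(2*(x*y+w*z),1-2*(y*y+z*z))
def plan(xyz,hd=None,n=None,grip=8.5,vmax=6.0):
    """print rows from the measured pose to xyz with heading hd(deg)"""
    s=ctrl.read_state(); p=np.array(s["tool_pos"]); h=heading(s)
    dh=0 if hd is None else (np.deg2rad(hd)-h+np.pi)%(2*np.pi)-np.pi
    D=np.array(xyz)-p
    if n is None: n=max(int(np.ceil(np.linalg.norm(D)*100/vmax)),int(np.ceil(abs(np.rad2deg(dh))/10)),1)
    print("t",round(s["t"],2),"tcp",p.round(4),"hd",round(np.rad2deg(h),1),"F",np.round(s["contact_force"],1),"gap",round(s["finger_gap"],4),"D",D.round(4),"n",n)
    for i in range(n):
        a=h+dh*i/n; d=D/n*100
        print([round(x,1) for x in (np.cos(a)*d[0]+np.sin(a)*d[1],np.sin(a)*d[0]-np.cos(a)*d[1],-d[2],-np.rad2deg(dh)/n)]+[grip])
E
python3 -c "
from h import *
plan([.5533,.3938,.405],95,grip=0)"
```

```text
t 0.45 tcp [ 0.2812 -0.6136  0.4046] hd 24.6 F [-0.2  0.2 -0.1] gap 0.0856 D [2.7210e-01 1.0074e+00 4.0000e-04] n 18
[np.float64(3.7), np.float64(-4.5), np.float64(-0.0), np.float64(-3.9), 0]
[np.float64(4.0), np.float64(-4.2), np.float64(-0.0), np.float64(-3.9), 0]
[np.float64(4.3), np.float64(-3.9), np.float64(-0.0), np.float64(-3.9), 0]
[np.float64(4.5), np.float64(-3.6), np.float64(-0.0), np.float64(-3.9), 0]
[np.float64(4.8), np.float64(-3.3), np.float64(-0.0), np.float64(-3.9), 0]
[np.float64(5.0), np.float64(-3.0), np.float64(-0.0), np.float64(-3.9), 0]
[np.float64(5.2), np.float64(-2.6), np.float64(-0.0), np.float64(-3.9), 0]
[np.float64(5.3), np.float64(-2.3), np.float64(-0.0), np.float64(-3.9), 0]
[np.float64(5.5), np.float64(-1.9), np.float64(-0.0), np.float64(-3.9), 0]
[np.float64(5.6), np.float64(-1.5), np.float64(-0.0), np.float64(-3.9), 0]
[np.float64(5.7), np.float64(-1.1), np.float64(-0.0), np.float64(-3.9), 0]
[np.float64(5.8), np.float64(-0.7), np.float64(-0.0), np.float64(-3.9), 0]
[np.float64(5.8), np.float64(-0.3), np.float64(-0.0), np.float64(-3.9), 0]
[np.float64(5.8), np.float64(0.1), np.float64(-0.0), np.float64(-3.9), 0]
[np.float64(5.8), np.float64(0.5), np.float64(-0.0), np.float64(-3.9), 0]
[np.float64(5.7), np.float64(0.8), np.float64(-0.0), np.float64(-3.9), 0]
[np.float64(5.7), np.float64(1.2), np.float64(-0.0), np.float64(-3.9), 0]
[np.float64(5.6), np.float64(1.6), np.float64(-0.0), np.float64(-3.9), 0]
```

```bash
sed -i 's/round(x,1) for x/float(round(x,1)) for x/' h.py
python3 -m creep '[[2,-2.4,-0.3,0,0],[3.7,-4.5,-0.3,-3.9,0],[4,-4.2,0,-3.9,0],[4.3,-3.9,0,-3.9,0],[4.5,-3.6,0,-3.9,0]]' 20
python3 -m creep '[[4.8,-3.3,0,-3.9,0],[5,-3,0,-3.9,0],[5.2,-2.6,0,-3.9,0],[5.3,-2.3,0,-3.9,0],[5.5,-1.9,0,-3.9,0]]'
python3 -m creep '[[5.6,-1.5,0,-3.9,0],[5.7,-1.1,0,-3.9,0],[5.8,-0.7,0,-3.9,0],[5.8,-0.3,0,-3.9,0],[5.8,0.1,0,-3.9,0]]'
python3 -c "
from h import *
plan([.5533,.3938,.39],95,grip=0)"
```

```text
t: 1.08
tool_pos: [0.3499, -0.3577, 0.411]
orientation: [0.0, 0.939, 0.345, 0.0]
contact_force: [1.8, -1.1, -0.2]
finger_gap: 0.0002
t: 1.7
tool_pos: [0.4253, -0.077, 0.4112]
orientation: [0.001, 0.867, 0.499, 0.001]
contact_force: [0.7, 0.2, 0.7]
finger_gap: -0.0003
t: 2.33
tool_pos: [0.5032, 0.2032, 0.4111]
orientation: [0.0, 0.77, 0.639, 0.0]
contact_force: [-0.0, -0.3, -0.1]
finger_gap: -0.0003
t 2.33 tcp [0.5032 0.2032 0.4111] hd 79.4 F [-0.  -0.3 -0.1] gap -0.0003 D [ 0.0501  0.1906 -0.0211] n 4
[4.9, 0.4, 0.5, -3.9, 0]
[4.9, 0.7, 0.5, -3.9, 0]
[4.8, 1.0, 0.5, -3.9, 0]
[4.7, 1.3, 0.5, -3.9, 0]
```

```bash
python3 -m creep '[[4.9,0.4,0.5,-3.9,0],[4.9,0.7,0.5,-3.9,0],[4.8,1,0.5,-3.9,0],[4.7,1.3,0.5,-3.9,0],[0,0,0,0,0]]'
python3 - <<'E'
from h import *
plan([.5533,.3938,.333],95,grip=0)
f=optics.grab_frame("wrist"); cv2.imwrite("pics/w1.png",f["color"][:,:,::-1])
g=optics.grab_frame("scene"); crop(g,270,80,470,230,4,"s1.png")
E
```

```text
t: 2.95
tool_pos: [0.5536, 0.3938, 0.3894]
orientation: [-0.0, 0.676, 0.737, -0.0]
contact_force: [-0.2, -0.3, 0.0]
finger_gap: -0.0003
t 2.95 tcp [0.5536 0.3938 0.3894] hd 95.0 F [-0.2 -0.3  0. ] gap -0.0003 D [-0.0003 -0.     -0.0564] n 1
[-0.0, -0.0, 5.6, 0.0, 0]
```

View pics/w1.png

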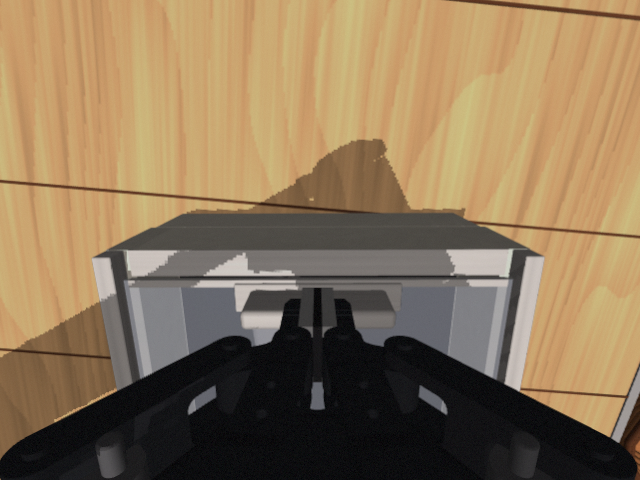

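View pics/s1.png

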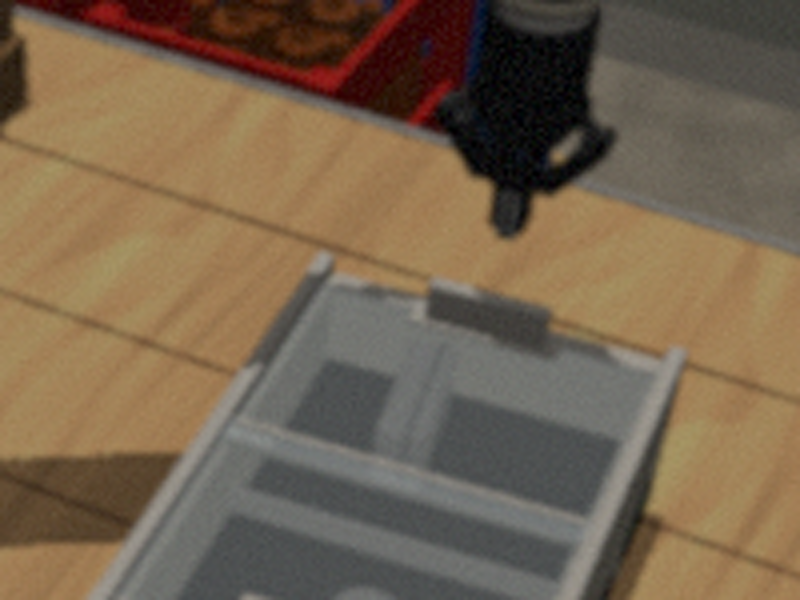

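```bash
python3 -m creep '[[0,0,2.8,0,0],[0,0,2.8,0,0],[0,0,0,0,0],[-1,0,0,0,0],[-1,0,0,0,0]]'
python3 - <<'E'
from h import *
plan([.5533,.3938,.333],95,grip=0)
f=optics.grab_frame("wrist"); cv2.imwrite("pics/w2.png",f["color"][:,:,::-1])
E
```

```text
t: 3.68
tool_pos: [0.5557, 0.3705, 0.3365]
orientation: [0.0, 0.677, 0.736, 0.001]
contact_force: [-0.1, 1.9, -0.3]
finger_gap: -0.0003
t 3.67 tcp [0.5557 0.3705 0.3365] hd 94.8 F [-0.1  1.9 -0.3] gap -0.0003 D [-0.0024  0.0233 -0.0035] n 1
[2.3, -0.0, 0.4, -0.2, 0]
```

View pics/w2.png

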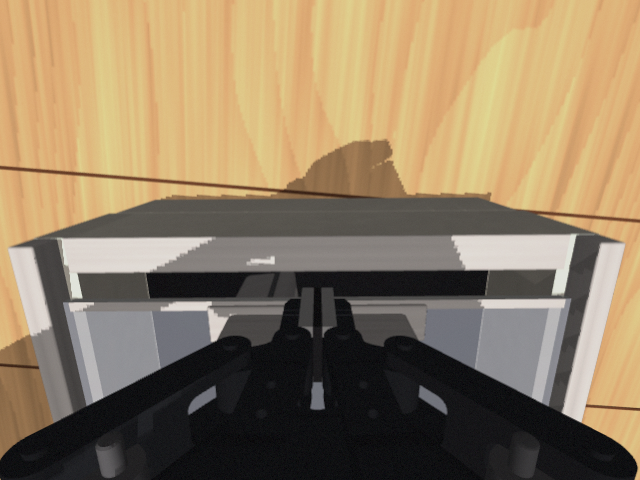

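```bash
python3 -m creep '[[-2,0,0,0,0],[-2.5,0,0,0,0],[-2.5,0,0,0,0],[-2.5,0,0,0,0],[-2,0,0,0,0]]'
python3 -m creep '[[-1.5,0,0,0,0],[-0.7,0,0,0,0],[-0.4,0,0,0,0],[-0.3,0,0,0,0],[-0.2,0,0,0,0]]'
```

```text
t: 4.35
tool_pos: [0.5651, 0.2543, 0.3347]
orientation: [0.0, 0.677, 0.736, -0.0]
contact_force: [1.0, 2.6, 0.3]
finger_gap: 0.0003
t: 4.97
tool_pos: [0.5671, 0.2283, 0.3345]
orientation: [-0.003, 0.677, 0.736, 0.002]
contact_force: [0.1, 15.4, -1.4]
finger_gap: -0.0
```

```bash
python3 -m creep '[[0.6,0,0,0,0],[0.3,0,-3,0,0],[0,0,-4,0,0],[0,0,-3,0,0],[0,0,0,0,0]]'
python3 - <<'E'
from h import *
plan([.5315,.2977,.40],100.2)
f=optics.grab_frame("wrist"); cv2.imwrite("pics/w3.png",f["color"][:,:,::-1])
np.savez("w3.npz",**{k:np.array(v) for k,v in f.items()})
g=optics.grab_frame("top"); crop(g,130,155,330,305,4,"t3.png");np.savez("t3.npz",**{k:np.array(v) for k,v in g.items()})
g=optics.grab_frame("scene"); np.savez("s3.npz",**{k:np.array(v) for k,v in g.items()});crop(g,270,130,470,280,4,"s3.png")
E
```

```text
t: 5.6
tool_pos: [0.5675, 0.2348, 0.4379]
orientation: [0.002, 0.677, 0.736, 0.002]
contact_force: [1.0, 0.0, 0.1]
finger_gap: 0.0
t 5.6 tcp [0.5675 0.2348 0.4379] hd 94.9 F [1.  0.  0.1] gap 0.0 D [-0.036   0.0629 -0.0379] n 2
[3.3, -1.5, 1.9, -2.7, 8.5]
[3.4, -1.4, 1.9, -2.7, 8.5]
```

View pics/w3.png

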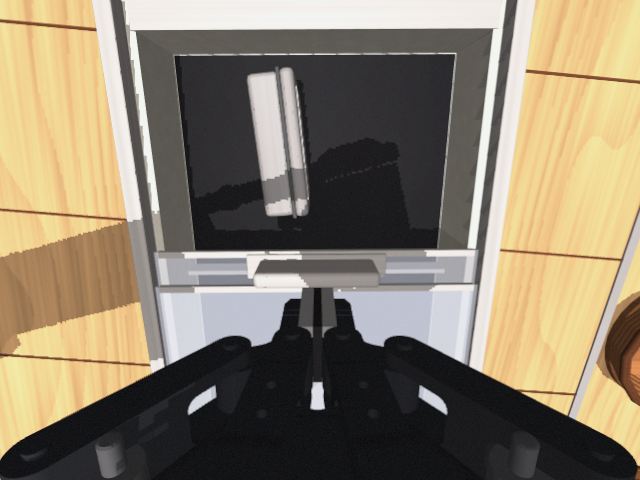

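View pics/t3.png

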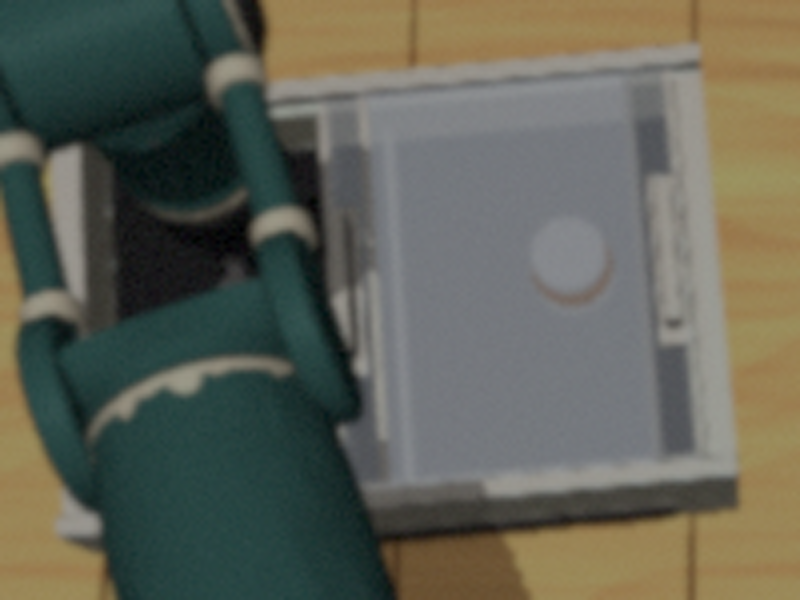

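View pics/s3.png

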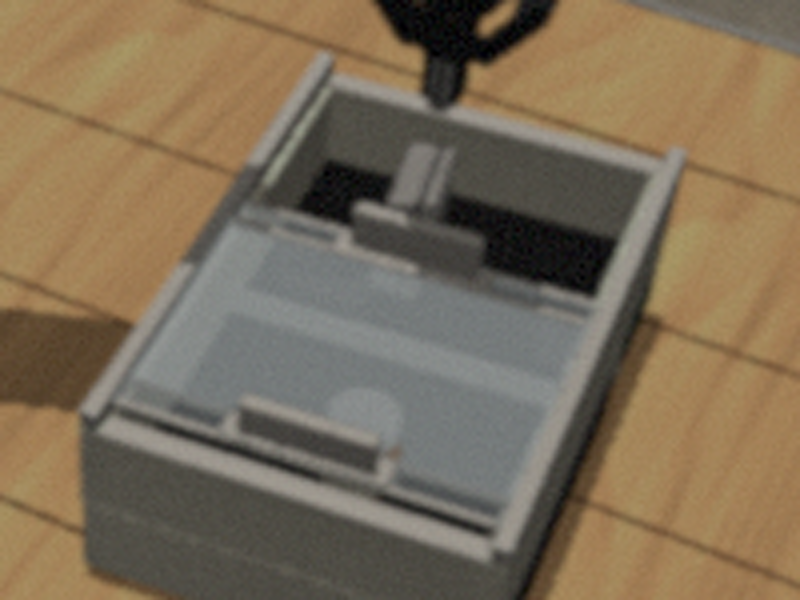

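Run:
```python
from h import *
f=dict(np.load("w3.npz"))
f["k1"]=float(f["k1"])
crop(f,230,55,325,225,3.5,"w3c.png")
```

```text
(no output)
```

View pics/w3c.png

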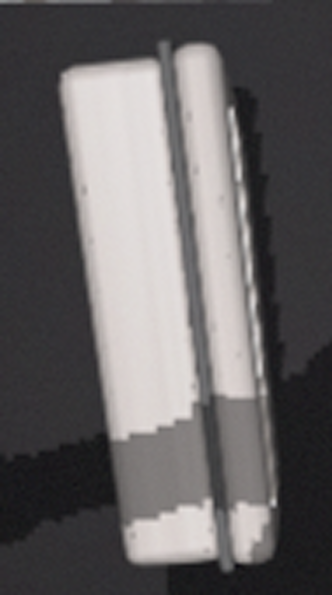

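Run:
```python
from h import *
f=dict(np.load("w3.npz")); f["k1"]=float(f["k1"])
T=np.array([[-.018,.055,.135],[.018,.055,.135],[.018,-.055,.135],[-.018,-.055,.135]])
uv=np.array([[60,65],[222,45],[268,562],[128,562]])/3.5-.5+[230,55]
p,e=fit(f,T,uv,[.53,.3,.17]); print(p,np.rad2deg(p[2]),e)
print(back(f,uv,.135))
plan([p[0],p[1],.40],90+np.rad2deg(p[2]))
```

```text
[0.53340465 0.30036209 0.16848034] 9.653212559452482 5.616100990584783
[[0.50809272 0.34946052 0.135     ]
 [0.54069655 0.35598164 0.135     ]
 [0.5581257  0.25048058 0.135     ]
 [0.52648705 0.24782386 0.135     ]]
t 5.75 tcp [0.5663 0.2344 0.4329] hd 94.8 F [ 0.6  0.1 -0.5] gap -0.0003 D [-0.0329  0.066  -0.0329] n 2
[3.4, -1.4, 1.6, -2.4, 8.5]
[3.5, -1.2, 1.6, -2.4, 8.5]
```

```bash
python3 -m creep '[[3.4,-1.4,1.5,-2.6,7],[3.4,-1.2,1.5,-2.6,7],[0,0,0,0,7],[0,0,0,0,7]]'
python3 - <<'E'
from h import *
plan([.533,.2995,.267],100)
g=optics.grab_frame("wrist"); cv2.imwrite("pics/w4.png",g["color"][:,:,::-1])
g=optics.grab_frame("scene"); crop(g,270,80,470,230,4,"s4.png")
E
```

```text
t: 6.25
tool_pos: [0.5335, 0.2991, 0.4033]
orientation: [-0.0, 0.642, 0.766, -0.001]
contact_force: [0.0, 0.7, 0.9]
finger_gap: 0.0699
t 6.25 tcp [0.5335 0.2991 0.4033] hd 100.0 F [0.  0.7 0.9] gap 0.0699 D [-0.0005  0.0004 -0.1363] n 3
[0.0, -0.0, 4.5, 0.0, 8.5]
[0.0, -0.0, 4.5, 0.0, 8.5]
[0.0, -0.0, 4.5, 0.0, 8.5]
```

View pics/w4.png

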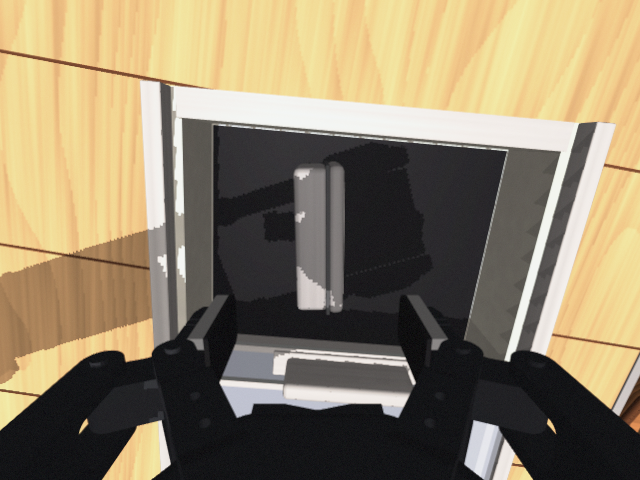

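View pics/s4.png

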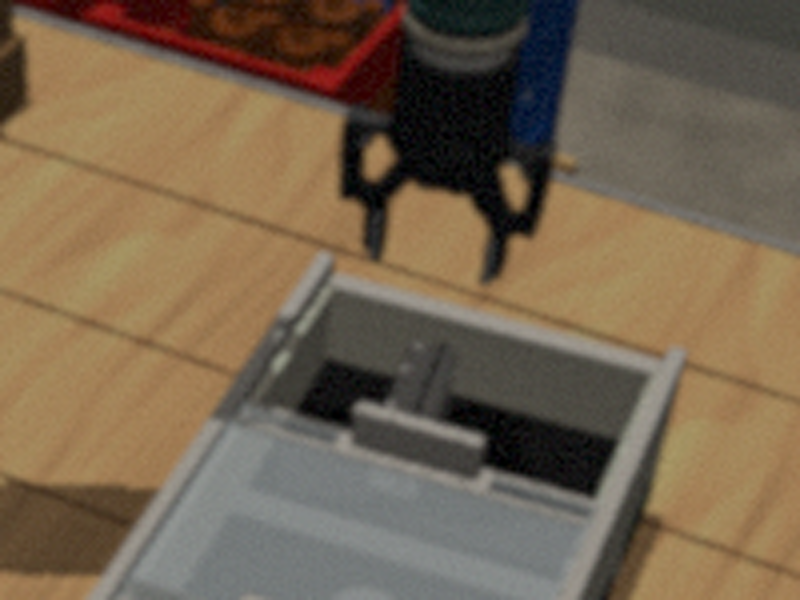

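```bash
python3 -m creep '[[0,0,4.5,0,7],[0,0,4.5,0,7],[0,0,3,0,7],[0,0,1.6,0,7],[0,0,0,0,7]]'
python3 -m creep '[[0,0,0,0,3],[0,0,0,0,3],[0,0,0,0,3]]' 30
python3 - <<'E'
from h import *
plan([.533,.2995,.267],100)
E
```

```text
t: 6.98
tool_pos: [0.5338, 0.2987, 0.2679]
orientation: [-0.0, 0.643, 0.766, -0.001]
contact_force: [0.2, 0.2, 0.8]
finger_gap: 0.0702
t: 7.35
tool_pos: [0.5345, 0.2998, 0.2708]
orientation: [0.001, 0.643, 0.766, 0.002]
contact_force: [-0.6, -0.9, 5.6]
finger_gap: 0.0359
t 7.35 tcp [0.5345 0.2998 0.2708] hd 100.0 F [-0.6 -0.9  5.6] gap 0.0359 D [-0.0015 -0.0003 -0.0038] n 1
[0.0, -0.2, 0.4, 0.0, 8.5]
```

```bash
python3 -m creep '[[0,0,-1,0,3],[0,0,-3,0,3],[0,0,-5,0,3],[0,0,-4,0,3],[0,0,-1,0,3]]' 40
python3 - <<'E'
from h import *
f=optics.grab_frame("top")
print(back(f,[[447,312],[393,321],[457,378]],.018))
g=optics.grab_frame("scene"); crop(g,270,80,470,230,4,"s5.png")
plan([.53,-.15,.41],87,grip=3,vmax=5)
E
```

```text
t: 7.98
tool_pos: [0.5343, 0.2997, 0.4124]
orientation: [0.001, 0.643, 0.766, 0.003]
contact_force: [0.7, -0.1, -2.7]
finger_gap: 0.0354
[[ 0.36802186 -0.38792888  0.018     ]
 [ 0.34474433 -0.24260608  0.018     ]
 [ 0.19490404 -0.40681301  0.018     ]]
t 8.07 tcp [0.5337 0.2994 0.4095] hd 100.0 F [ 0.1 -0.8 -2.1] gap 0.0356 D [-0.0037 -0.4494  0.0005] n 9
[-4.9, -0.9, -0.0, 1.4, 3]
[-4.9, -0.8, -0.0, 1.4, 3]
[-4.9, -0.7, -0.0, 1.4, 3]
[-5.0, -0.5, -0.0, 1.4, 3]
[-5.0, -0.4, -0.0, 1.4, 3]
[-5.0, -0.3, -0.0, 1.4, 3]
[-5.0, -0.2, -0.0, 1.4, 3]
[-5.0, -0.0, -0.0, 1.4, 3]
[-5.0, 0.1, -0.0, 1.4, 3]
```

View pics/s5.png

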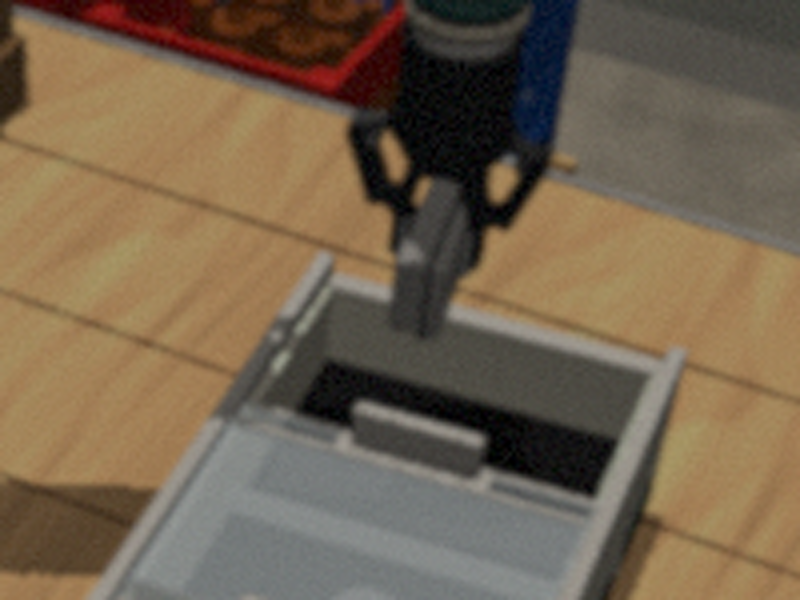

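```bash
python3 -m creep '[[-2.5,-0.4,-0.2,1.4,3],[-4.9,-0.8,0,1.4,3],[-4.9,-0.7,0,1.4,3],[-5,-0.5,0,1.4,3],[-5,-0.4,0,1.4,3]]'
python3 -m creep '[[-5,-0.3,0,1.4,3],[-5,-0.2,0,1.4,3],[-5,0.2,0,1.4,3],[-5,0.6,0,1.8,3],[-2.5,0.6,0,0,3]]'
python3 - <<'E'
from h import *
plan([.55,-.15,.205],87,grip=3,vmax=5)
E
```

```text
t: 8.7
tool_pos: [0.5316, 0.073, 0.4073]
orientation: [-0.002, 0.688, 0.725, -0.002]
contact_force: [-0.3, -0.4, -2.0]
finger_gap: 0.0357
t: 9.32
tool_pos: [0.5427, -0.1532, 0.4072]
orientation: [-0.002, 0.726, 0.688, -0.002]
contact_force: [-0.1, 0.5, -2.3]
finger_gap: 0.0359
t 9.32 tcp [ 0.5427 -0.1532  0.4072] hd 86.9 F [-0.1  0.5 -2.3] gap 0.0359 D [ 0.0073  0.0032 -0.2022] n 5
[0.1, 0.1, 4.0, -0.0, 3]
[0.1, 0.1, 4.0, -0.0, 3]
[0.1, 0.1, 4.0, -0.0, 3]
[0.1, 0.1, 4.0, -0.0, 3]
[0.1, 0.1, 4.0, -0.0, 3]
```

```bash
python3 -m creep '[[0,0.4,3,0,3],[0,0.3,6,0,3],[0,0,6,0,3],[0,0,4,0,3],[0,0,1,0,3]]'
python3 -m creep '[[0,0,0.3,0,3],[0,0,0.3,0,3]]'
```

```text
t: 9.95
tool_pos: [0.5471, -0.1502, 0.2045]
orientation: [-0.005, 0.725, 0.688, -0.003]
contact_force: [-0.0, 0.0, -1.6]
finger_gap: 0.0357
t: 10.2
tool_pos: [0.5518, -0.1517, 0.2063]
orientation: [0.001, 0.725, 0.689, 0.001]
contact_force: [-0.2, 0.2, -1.4]
finger_gap: 0.0358
```

```bash
python3 -c "
from h import *
plan([.55,-.15,.196],87,grip=3)"
```

```text
t 10.2 tcp [ 0.5518 -0.1517  0.2063] hd 87.0 F [-0.2  0.2 -1.4] gap 0.0358 D [-0.0018  0.0017 -0.0103] n 1
[0.2, -0.2, 1.0, 0.0, 3]
```

```bash
python3 -m creep '[[0,0,0.3,0,3],[0,0,0,0,3]]'
python3 -m creep '[[0,0,0.2,0,3],[0,0,0,0,3]]'
python3 -m creep '[[0,0,0.2,0,3],[0,0,0,0,3]]'
```

```text
t: 10.45
tool_pos: [0.5511, -0.1515, 0.2027]
orientation: [0.001, 0.725, 0.689, 0.0]
contact_force: [0.2, -0.4, -2.8]
finger_gap: 0.0353
t: 10.7
tool_pos: [0.5506, -0.1513, 0.1997]
orientation: [0.0, 0.725, 0.689, -0.0]
contact_force: [-0.2, 0.9, -3.0]
finger_gap: 0.0358
t: 10.95
tool_pos: [0.5506, -0.1513, 0.1974]
orientation: [-0.0, 0.725, 0.689, -0.0]
contact_force: [-0.1, -0.6, -2.5]
finger_gap: 0.0357
```

```bash
python3 -m creep '[[0,0,0.2,0,3],[0,0,0,0,3]]'
python3 -m creep '[[0,0,0.1,0,3],[0,0,0,0,3]]'
python3 -m creep '[[0,0,0.1,0,3],[0,0,0,0,3]]'
```

```text
t: 11.2
tool_pos: [0.5508, -0.1515, 0.1958]
orientation: [0.0, 0.725, 0.689, 0.0]
contact_force: [-0.1, 0.7, -1.6]
finger_gap: 0.0354
t: 11.45
tool_pos: [0.5509, -0.1515, 0.1958]
orientation: [0.0, 0.725, 0.689, 0.0]
contact_force: [-3.2, 1.2, 6.1]
finger_gap: 0.0357
t: 11.7
tool_pos: [0.5509, -0.1515, 0.1958]
orientation: [0.0, 0.725, 0.689, -0.0]
contact_force: [-6.4, 0.3, 13.4]
finger_gap: 0.0356
```

```bash
python3 -m creep '[[0,0,-0.2,0,3],[0,0,0,0,4],[0,0,0,0,5.1],[0,0,-0.8,0,5.1],[0,0,-0.8,0,5.1]]' 20
python3 -m creep '[[0,-0.4,0,0,5.1],[0,-0.4,0,0,5.1],[0,-0.3,0,0,5.1],[0,-0.3,0,0,5.1],[0,0,0,0,5.1]]'
python3 - <<'E'
from h import *
plan([.55,-.15,.212],87)
g=optics.grab_frame("scene"); crop(g,270,230,430,350,5,"s6.png")
g=optics.grab_frame("wrist"); cv2.imwrite("pics/w6.png",g["color"][:,:,::-1])
E
```

```text
t: 12.32
tool_pos: [0.5508, -0.1514, 0.2122]
orientation: [0.0, 0.725, 0.689, 0.0]
contact_force: [-0.2, 0.5, -0.1]
finger_gap: 0.0506
t: 12.95
tool_pos: [0.5368, -0.1507, 0.212]
orientation: [0.0, 0.725, 0.689, 0.0]
contact_force: [1.6, -0.0, 2.0]
finger_gap: 0.051
t 12.95 tcp [ 0.5368 -0.1507  0.212 ] hd 87.0 F [ 1.6 -0.   2. ] gap 0.051 D [0.0132 0.0007 0.    ] n 1
[0.1, 1.3, -0.0, 0.0, 8.5]
```

View pics/s6.png

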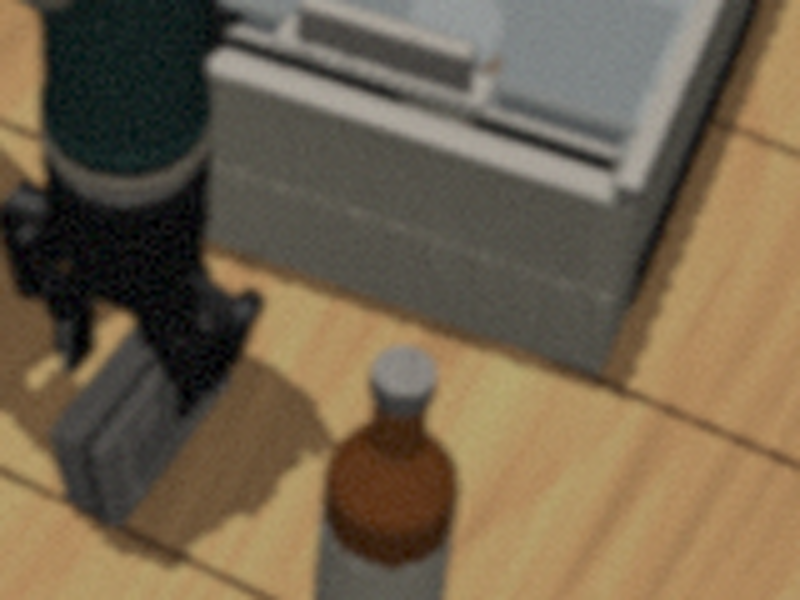

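View pics/w6.png

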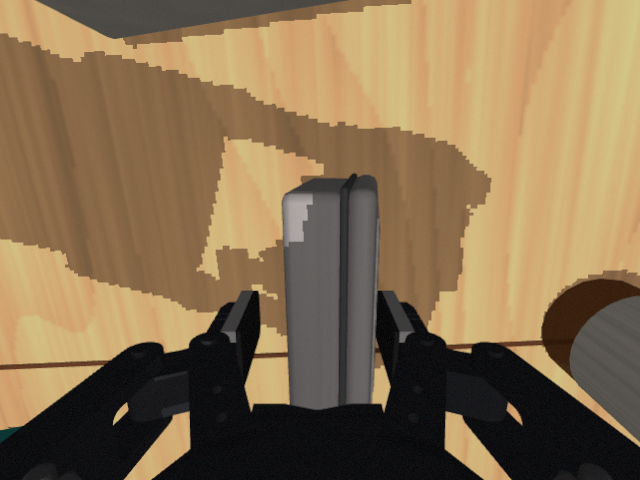

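```bash
python3 -m creep '[[0,-0.3,0,0,5.1],[0,-0.3,0,0,5.1],[0,-0.2,0,0,5.1],[0,0,0,0,5.1]]'
python3 - <<'E'
from h import *
g=optics.grab_frame("scene"); crop(g,270,280,350,340,9,"s7.png")
g=optics.grab_frame("wrist"); cv2.imwrite("pics/w7.png",g["color"][:,:,::-1])
E
```

```text
t: 13.55
tool_pos: [0.5283, -0.1502, 0.2116]
orientation: [-0.0, 0.725, 0.688, -0.0]
contact_force: [0.8, -0.7, 2.2]
finger_gap: 0.0512
```

View pics/s7.png

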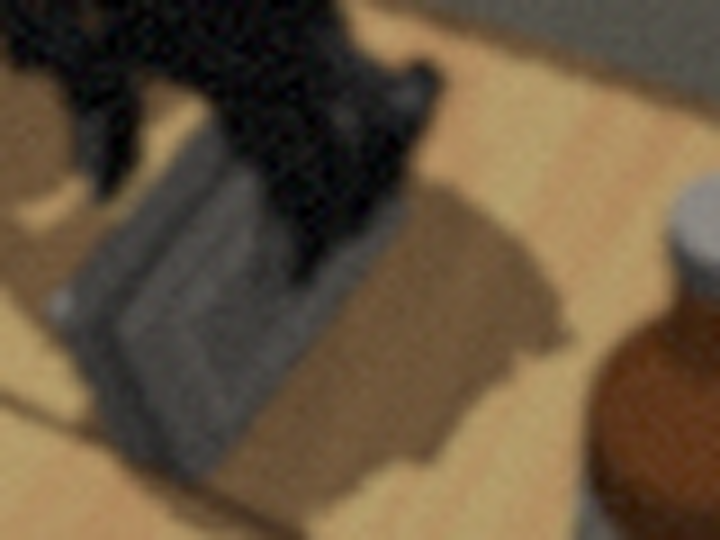

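View pics/w7.png

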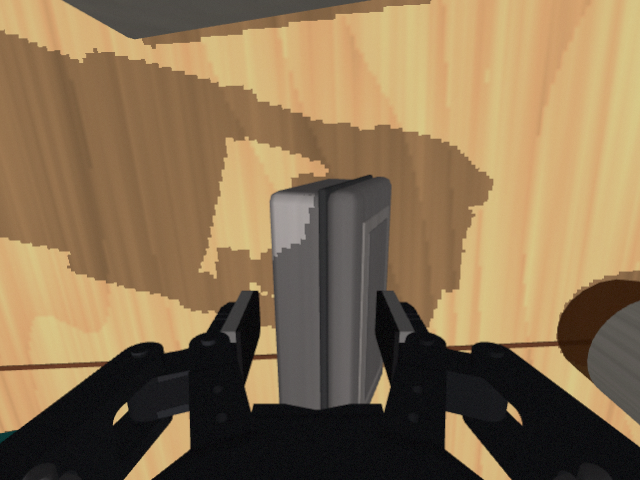

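```bash
python3 -m creep '[[0,-0.2,0,0,5.1],[0,-0.2,0,0,5.1],[0,-0.2,0,0,5.1],[0,-0.1,0,0,5.1],[0,0,0,0,5.1]]'
python3 - <<'E'
from h import *
g=optics.grab_frame("scene"); crop(g,270,280,350,340,9,"s8.png")
g=optics.grab_frame("wrist"); cv2.imwrite("pics/w8.png",g["color"][:,:,::-1])
E
```

```text
t: 14.28
tool_pos: [0.5229, -0.15, 0.2132]
orientation: [0.002, 0.725, 0.688, 0.001]
contact_force: [2.5, 1.6, 7.2]
finger_gap: 0.0509
```

View pics/s8.png

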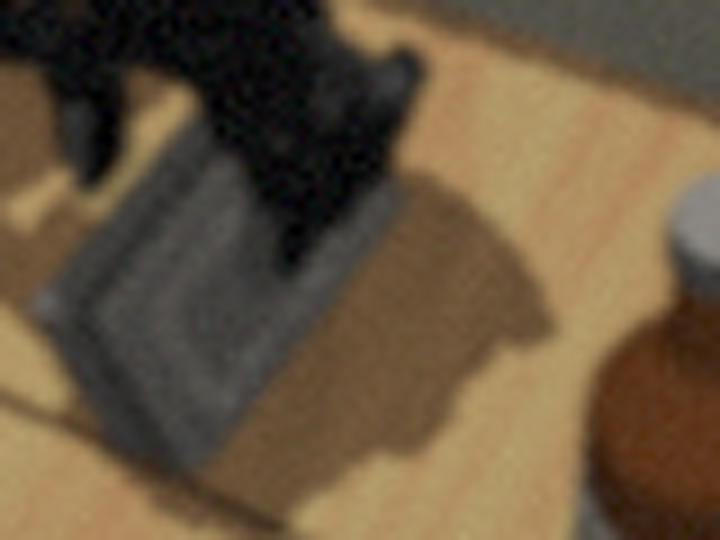

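View pics/w8.png

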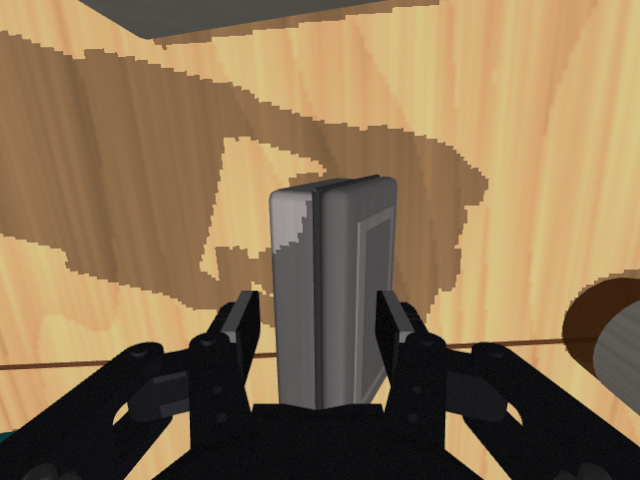

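```bash
python3 -m creep '[[0,0,-0.1,0,5.1],[0,-0.2,-0.1,0,5.1],[0,-0.2,0,0,5.1],[0,0,0,0,5.1]]'
python3 - <<'E'
from h import *
g=optics.grab_frame("scene"); crop(g,270,280,350,340,9,"s9.png")
g=optics.grab_frame("wrist"); cv2.imwrite("pics/w9.png",g["color"][:,:,::-1])
E
```

```text
t: 14.88
tool_pos: [0.516, -0.1493, 0.2123]
orientation: [-0.002, 0.725, 0.689, -0.001]
contact_force: [-2.7, -1.1, 1.2]
finger_gap: 0.0511
```

View pics/s9.png

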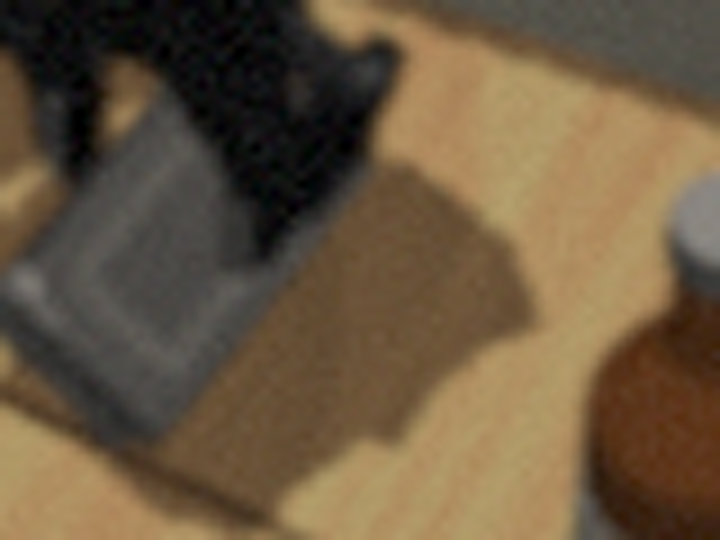

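View pics/w9.png

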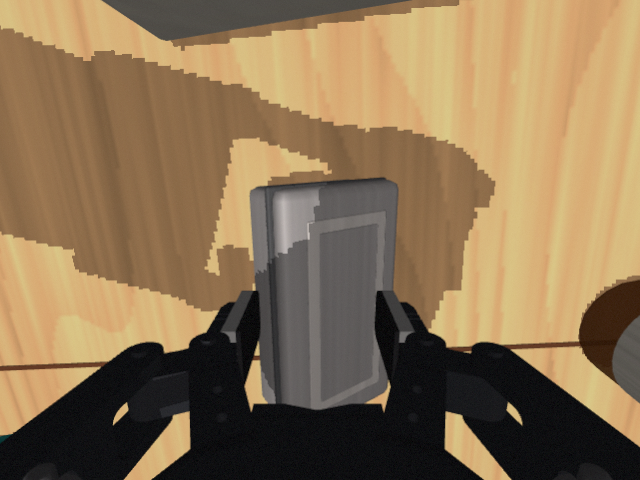

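```bash
python3 -m creep '[[0,0.25,0.3,0,5.6],[0,0.25,0.4,0,6.1],[0,0.25,0.4,0,6.6],[0,0.2,0.4,0,7.0],[0,0,0.2,0,7.0]]'
python3 - <<'E'
from h import *
g=optics.grab_frame("scene"); crop(g,260,270,350,338,8,"s10.png")
g=optics.grab_frame("wrist"); cv2.imwrite("pics/w10.png",g["color"][:,:,::-1])
E
```

```text
t: 15.6
tool_pos: [0.5273, -0.1501, 0.1962]
orientation: [-0.0, 0.725, 0.689, -0.0]
contact_force: [-0.9, -0.6, 0.2]
finger_gap: 0.0698
```

View pics/s10.png

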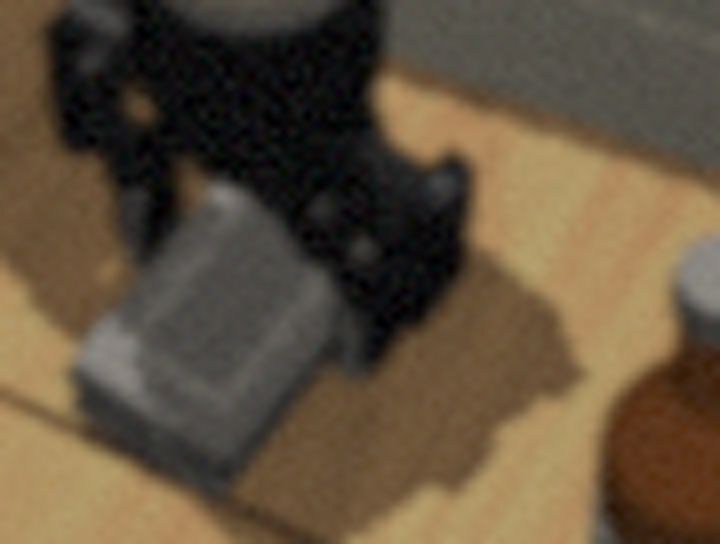

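View pics/w10.png

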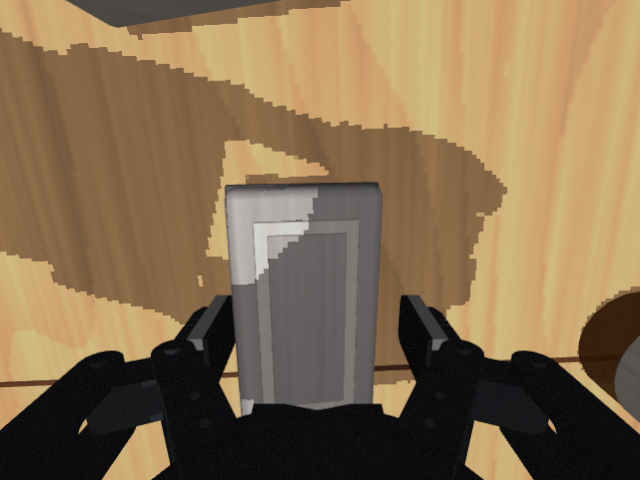

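```bash
python3 -m creep '[[0,0,0.4,0,7.0],[0,-0.1,0.4,0,7.0],[0,-0.15,0.3,0,7.0],[0,-0.15,0.2,0,7.0],[0,0,0,0,7.0]]'
python3 - <<'E'
from h import *
g=optics.grab_frame("scene"); crop(g,260,270,350,338,8,"s11.png")
g=optics.grab_frame("wrist"); cv2.imwrite("pics/w11.png",g["color"][:,:,::-1])
E
```

```text
t: 16.32
tool_pos: [0.5231, -0.1499, 0.1836]
orientation: [-0.0, 0.725, 0.688, 0.0]
contact_force: [0.7, 1.1, 0.0]
finger_gap: 0.07
```

View pics/s11.png

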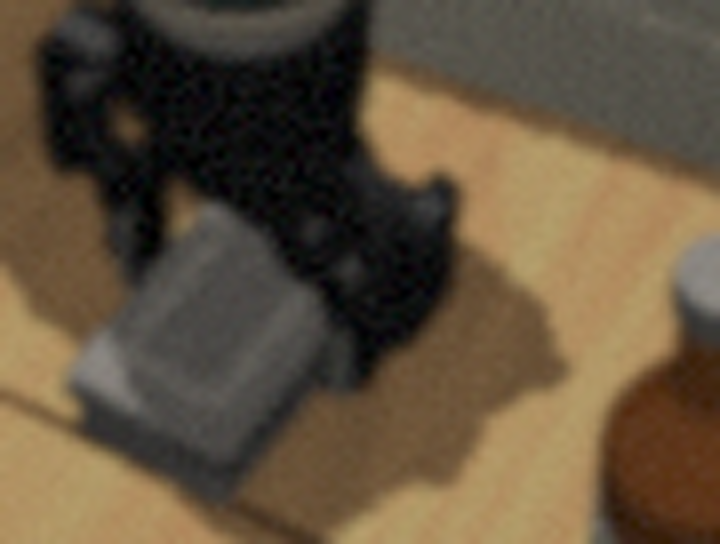

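View pics/w11.png

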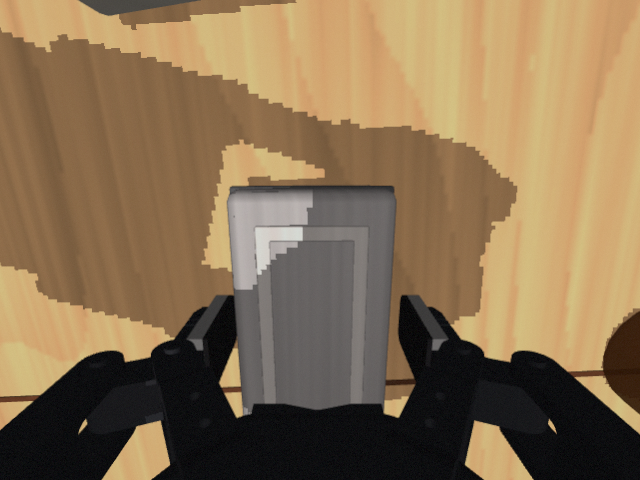

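```bash
python3 -m creep '[[0,-0.1,0.3,0,7.0],[0,-0.1,0.3,0,7.0],[0,-0.2,0.2,0,7.1],[0,-0.2,0,0,7.2],[0,0,0,0,7.2]]'
python3 - <<'E'
from h import *
g=optics.grab_frame("scene"); crop(g,260,270,350,338,8,"s12.png")
g=optics.grab_frame("wrist"); cv2.imwrite("pics/w12.png",g["color"][:,:,::-1])
E
```

```text
t: 17.05
tool_pos: [0.517, -0.1496, 0.1756]
orientation: [-0.0, 0.725, 0.688, -0.0]
contact_force: [1.2, -0.1, 0.7]
finger_gap: 0.0723
```

View pics/s12.png

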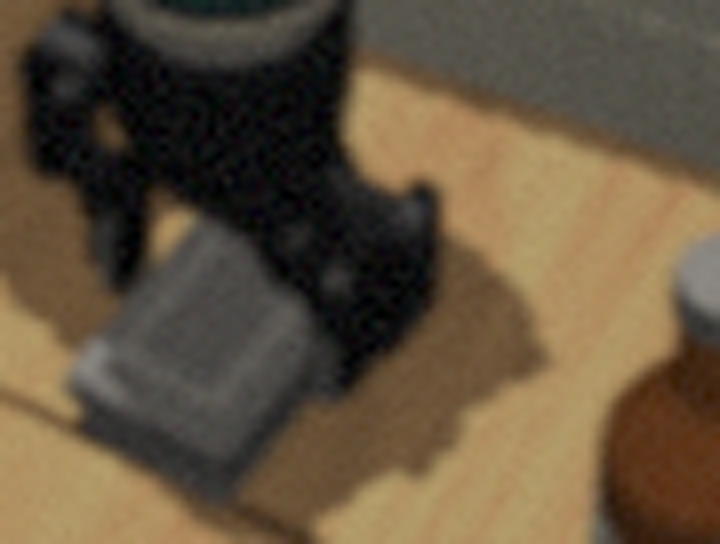

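View pics/w12.png

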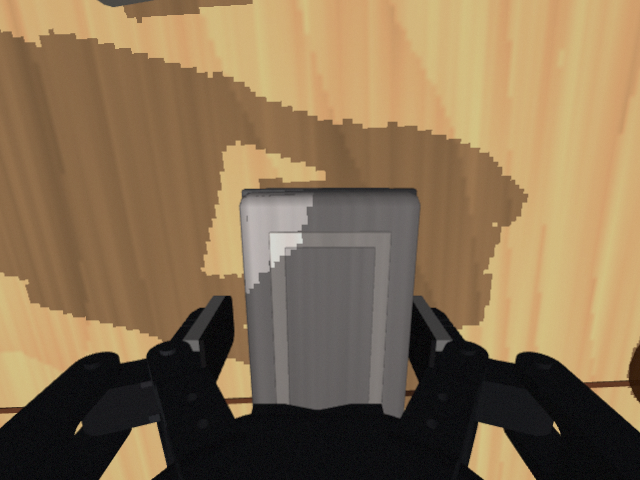

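```bash
python3 -m creep '[[0,0.5,0,0,8.0],[0,0,-1,0,8.0],[0,0,-4,0,8.0],[-3,0,-4,0,8.0],[-3,0,0,0,8.0]]'
python3 - <<'E'
from h import *
plan([.52,-.15,.2],87)
g=optics.grab_frame("scene"); crop(g,250,260,350,335,8,"s13.png")
g=optics.grab_frame("wrist"); cv2.imwrite("pics/w13.png",g["color"][:,:,::-1]); np.savez("w13.npz",**{k:np.array(v) for k,v in g.items()})
g=optics.grab_frame("top"); crop(g,320,200,480,320,5,"t13.png")
E
```

```text
t: 17.77
tool_pos: [0.5213, -0.2111, 0.2711]
orientation: [0.004, 0.725, 0.689, 0.002]
contact_force: [0.6, -0.2, -0.5]
finger_gap: 0.0798
t 17.77 tcp [ 0.5213 -0.2111  0.2711] hd 87.1 F [ 0.6 -0.2 -0.5] gap 0.0798 D [-0.0013  0.0611 -0.0711] n 2
[3.0, -0.2, 3.6, 0.0, 8.5]
[3.0, -0.2, 3.6, 0.0, 8.5]
```

View pics/s13.png

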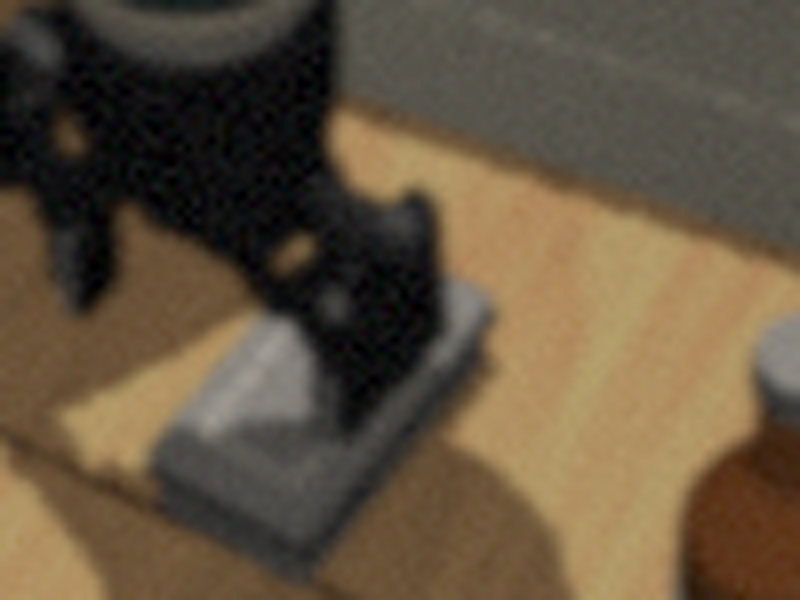

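View pics/w13.png

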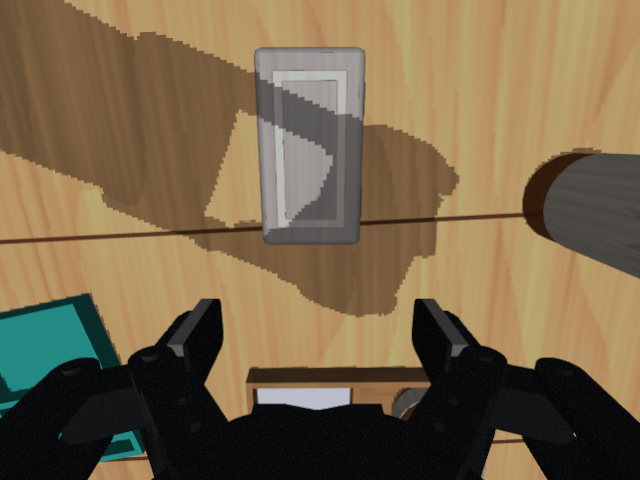

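View pics/t13.png

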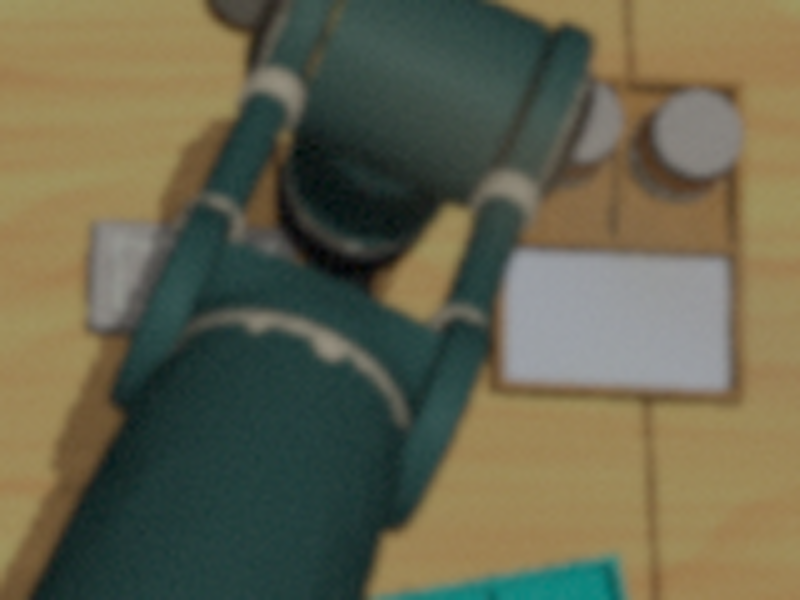

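```bash
python3 - <<'E'
from h import *
f=dict(np.load("w13.npz")); f["k1"]=float(f["k1"])
crop(f,245,35,375,255,2.7,"w13c.png")
E
python3 -m creep '[[-4,0.5,-1.5,0,8.0],[-6,0.6,-1.5,0,8],[-6,0,-1,0,8.0],[-6,0,0,0,8.0],[-6,0,0,0,8.0]]'
python3 -m creep '[[-3,0,0,0,8.0],[0,0,0,0,8.0]]'
python3 - <<'E'
from h import *
g=optics.grab_frame("wrist"); cv2.imwrite("pics/w14.png",g["color"][:,:,::-1]); np.savez("w14.npz",**{k:np.array(v) for k,v in g.items()})
E
```

```text
t: 18.55
tool_pos: [0.5158, -0.4905, 0.3053]
orientation: [-0.001, 0.725, 0.689, 0.0]
contact_force: [-0.1, 0.2, -0.0]
finger_gap: 0.0802
t: 18.8
tool_pos: [0.5136, -0.5212, 0.3045]
orientation: [-0.001, 0.726, 0.688, 0.0]
contact_force: [-0.5, 0.1, 0.2]
finger_gap: 0.0799
```

View pics/w13c.png

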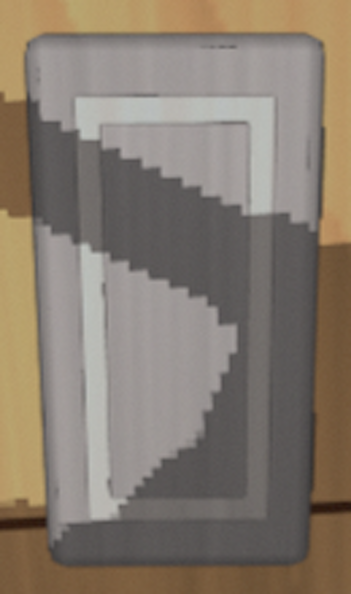

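View pics/w14.png

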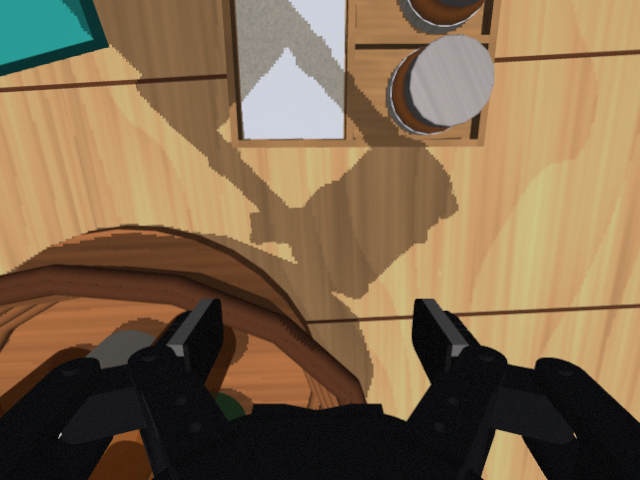

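```bash
python3 -m creep '[[4,0,0,0,8.0],[4,0,0,0,8.0],[0.5,0,0,0,8.0],[0,0,0,0,8.0]]'
python3 - <<'E'
from h import *
g=optics.grab_frame("wrist"); cv2.imwrite("pics/w15.png",g["color"][:,:,::-1]); np.savez("w15.npz",**{k:np.array(v) for k,v in g.items()})
crop(g,210,50,410,250,3,"w15c.png")
E
```

```text
t: 19.35
tool_pos: [0.5189, -0.4335, 0.3058]
orientation: [-0.0, 0.724, 0.689, -0.0]
contact_force: [0.7, -0.5, 0.2]
finger_gap: 0.08
```

View pics/w15.png

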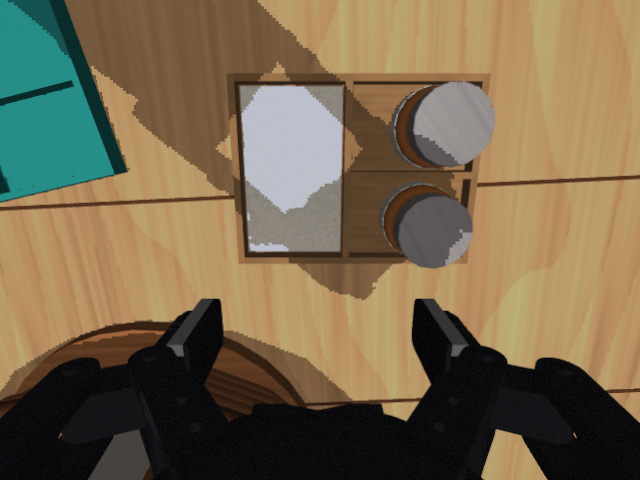

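View pics/w15c.png

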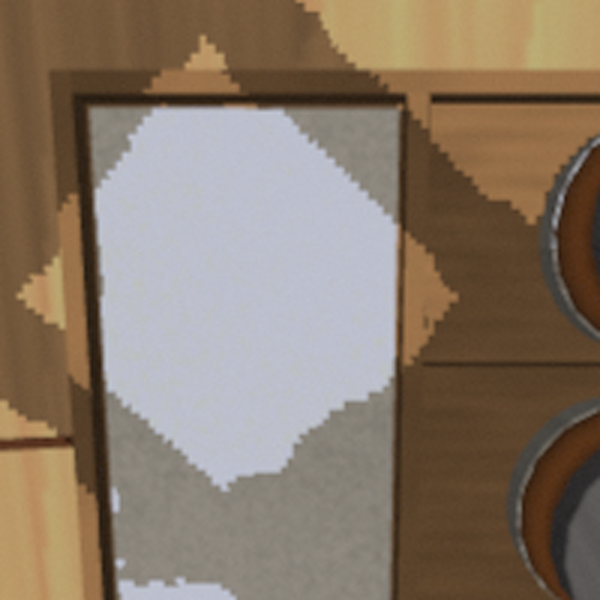

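Run:
```python
from h import *
f=dict(np.load("w15.npz")); f["k1"]=float(f["k1"])
T=np.array([[-.0895,.068,.018],[.0895,.068,.018],[.0895,-.068,.018],[-.0895,-.068,.018]])
uv=np.array([[227.5,73.5],[491,73],[467,263],[239.5,263]])
p,e=fit(f,T,uv,[.55,-.387,-.05]); print("tray",p,np.rad2deg(p[2]),e,"place",place([[-.0465,0,.004]],p))
# liner
L=np.array([[-.0845,.063,.018],[-.0085,.063,.018],[-.0085,-.063,.018],[-.0845,-.063,.018]])
uvl=np.array([[75,95],[405,95],[396,617],[103,622]])/3-.5+[210,50]
p2,e=fit(f,L,uvl,[.55,-.387,-.05]); print("tray2",p2,np.rad2deg(p2[2]),e,place([[-.0465,0,.004]],p2))
f=dict(np.load("w13.npz")); f["k1"]=float(f["k1"])
B=np.array([[-.03,.055,.036],[.03,.055,.036],[.03,-.055,.036],[-.03,-.055,.036]])
uv=np.array([[25,36],[322,36],[309,563],[48,563]])/2.7-.5+[245,35]
p,e=fit(f,B,uv,[.52,-.15,0]); print("tin",p,np.rad2deg(p[2]),e)
plan([p[0],p[1],.24],90+np.rad2deg(p[2]),grip=8.5,vmax=5.5)
```

```text
tray [ 0.54874261 -0.3863601  -0.04906276] -2.8110893356739357 1.2015000601909378 place [[ 0.50229856 -0.3840796   0.004     ]]
tray2 [ 0.54807283 -0.38595257 -0.0491566 ] -2.816465839790006 2.0382528658074364 [[ 0.501629  -0.3836677  0.004    ]]
tin [ 0.5203523  -0.14996014 -0.04875103] -2.7932280247692645 4.76468510837114
t 19.4 tcp [ 0.5188 -0.4344  0.3059] hd 87.1 F [ 0.3 -0.3  0.2] gap 0.0802 D [ 0.0015  0.2844 -0.0659] n 6
[4.7, -0.2, 1.1, -0.0, 8.5]
[4.7, -0.2, 1.1, -0.0, 8.5]
[4.7, -0.2, 1.1, -0.0, 8.5]
[4.7, -0.2, 1.1, -0.0, 8.5]
[4.7, -0.2, 1.1, -0.0, 8.5]
[4.7, -0.2, 1.1, -0.0, 8.5]
```

```bash
python3 -m creep '[[2.5,-0.1,0,0,8.5],[5,-0.3,0,0,8.5],[5.5,-0.2,0,0,8.5],[5.5,-0.2,1,0,8.5],[5.5,-0.2,3,0,8.5]]'
python3 -m creep '[[4.2,-0.2,3,0,8.5],[0,0,0,0,8.5]]'
python3 -c "
from h import *
plan([.5204,-.150,.188],87.2)"
```

```text
t: 20.02
tool_pos: [0.5217, -0.1937, 0.2675]
orientation: [0.002, 0.726, 0.688, 0.001]
contact_force: [1.7, 0.0, -0.3]
finger_gap: 0.0849
t: 20.27
tool_pos: [0.5188, -0.1496, 0.2327]
orientation: [-0.003, 0.724, 0.69, -0.001]
contact_force: [-0.3, -0.2, 0.7]
finger_gap: 0.0851
t 20.27 tcp [ 0.5188 -0.1496  0.2327] hd 87.2 F [-0.3 -0.2  0.7] gap 0.0851 D [ 0.0016 -0.0004 -0.0447] n 1
[-0.0, 0.2, 4.5, 0.0, 8.5]
```

```bash
python3 -m creep '[[0,0.1,2,0,8.5],[0,0,2,0,8.5],[0,0,0.5,0,8.5],[0,0,0,0,8.5]]'
python3 -m creep '[[0,0,0,0,7],[0,0,0,0,5.5],[0,0,0,0,5.5],[0,0,0,0,5.5]]' 35
python3 - <<'E'
from h import *
plan([.5204,-.150,.188],87.2)
g=optics.grab_frame("wrist"); cv2.imwrite("pics/w16.png",g["color"][:,:,::-1])
E
```

```text
t: 20.78
tool_pos: [0.5223, -0.1537, 0.1912]
orientation: [0.0, 0.725, 0.688, 0.0]
contact_force: [-0.2, -0.7, -0.2]
finger_gap: 0.0851
t: 21.28
tool_pos: [0.5226, -0.1534, 0.192]
orientation: [0.001, 0.725, 0.689, 0.0]
contact_force: [-1.0, -0.9, 6.9]
finger_gap: 0.059
t 21.27 tcp [ 0.5226 -0.1534  0.192 ] hd 87.0 F [-1.  -0.9  6.9] gap 0.059 D [-0.0022  0.0034 -0.004 ] n 1
[0.3, -0.2, 0.4, -0.2, 8.5]
```

View pics/w16.png

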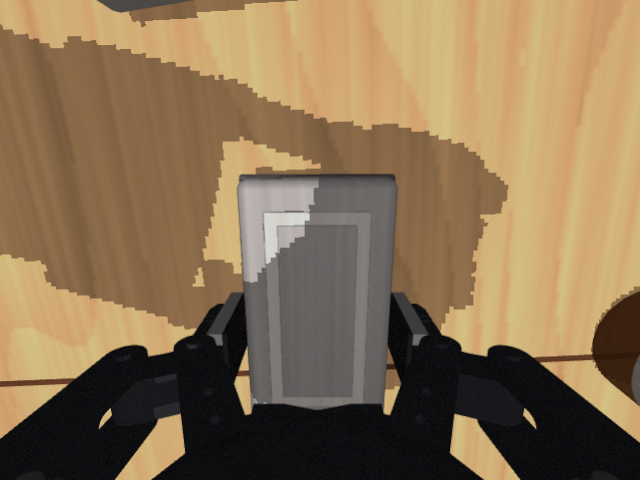

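```bash
python3 -m creep '[[0,0,-0.5,0,5.5],[0,0,-2,0,5.5],[0,0,-4,0,5.5],[0,0,-2,0,5.5],[0,0,0,0,5.5]]' 40
python3 - <<'E'
from h import *
plan([.5022,-.3868,.275],87.2,vmax=5,grip=5.5)
g=optics.grab_frame("scene"); crop(g,250,260,350,335,8,"s17.png")
E
```

```text
t: 21.95
tool_pos: [0.5228, -0.1532, 0.2775]
orientation: [0.002, 0.725, 0.689, 0.001]
contact_force: [0.2, -0.4, -3.0]
finger_gap: 0.0589
t 21.95 tcp [ 0.5228 -0.1532  0.2775] hd 87.0 F [ 0.2 -0.4 -3. ] gap 0.0589 D [-0.0206 -0.2336 -0.0025] n 5
[-4.7, -0.2, 0.1, -0.0, 5.5]
[-4.7, -0.2, 0.1, -0.0, 5.5]
[-4.7, -0.2, 0.1, -0.0, 5.5]
[-4.7, -0.2, 0.1, -0.0, 5.5]
[-4.7, -0.2, 0.1, -0.0, 5.5]
```

View pics/s17.png

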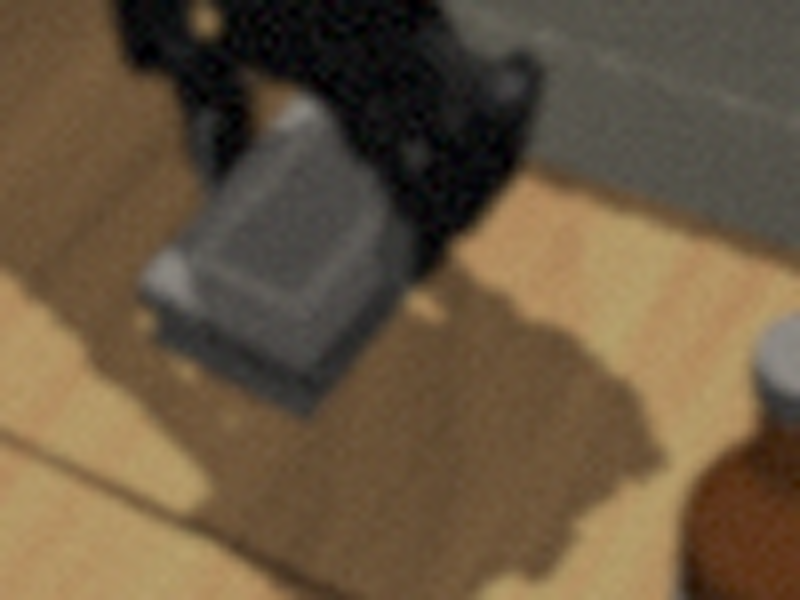

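```bash
python3 -m creep '[[-2.4,-0.2,0,0,5.5],[-4.7,-0.3,0,0,5.5],[-5.5,-0.2,0,0,5.5],[-5.5,-0.2,0,0,5.5],[-4.7,0,0,0,5.5]]'
python3 -m creep '[[-0.5,0,0,0,5.5],[0,0,0,0,5.5],[0,0,0,0,5.5]]'
python3 - <<'E'
from h import *
plan([.5022,-.3868,.225],87.2,vmax=5,grip=5.5)
E
```

```text
t: 22.62
tool_pos: [0.5001, -0.3816, 0.2731]
orientation: [-0.002, 0.725, 0.688, -0.0]
contact_force: [0.2, 0.1, -2.2]
finger_gap: 0.0587
t: 23.0
tool_pos: [0.5008, -0.3838, 0.2745]
orientation: [-0.001, 0.725, 0.689, 0.0]
contact_force: [-0.2, 1.0, -2.4]
finger_gap: 0.0589
t 23.0 tcp [ 0.5008 -0.3838  0.2745] hd 87.1 F [-0.2  1.  -2.4] gap 0.0589 D [ 0.0014 -0.003  -0.0495] n 1
[-0.3, 0.2, 5.0, -0.1, 5.5]
```

```bash
python3 -m creep '[[-0.3,0.2,2,0,5.5],[0,0,2.5,0,5.5],[0,0,0.5,0,5.5],[0,0,0,0,5.5],[0,0,0,0,5.5]]'
python3 - <<'E'
from h import *
plan([.5022,-.3868,.225],87.2,vmax=5,grip=5.5)
g=optics.grab_frame("wrist"); cv2.imwrite("pics/w18.png",g["color"][:,:,::-1]); np.savez("w18.npz",**{k:np.array(v) for k,v in g.items()})
crop(g,190,130,450,330,3,"w18c.png")
g=optics.grab_frame("scene"); crop(g,180,325,320,445,5,"s18.png")
E
```

```text
t: 23.62
tool_pos: [0.5034, -0.3885, 0.2267]
orientation: [0.001, 0.725, 0.689, 0.0]
contact_force: [0.6, -0.2, -1.9]
finger_gap: 0.0586
t 23.62 tcp [ 0.5034 -0.3885  0.2267] hd 87.0 F [ 0.6 -0.2 -1.9] gap 0.0586 D [-0.0012  0.0017 -0.0017] n 1
[0.2, -0.1, 0.2, -0.2, 5.5]
```

View pics/w18c.png

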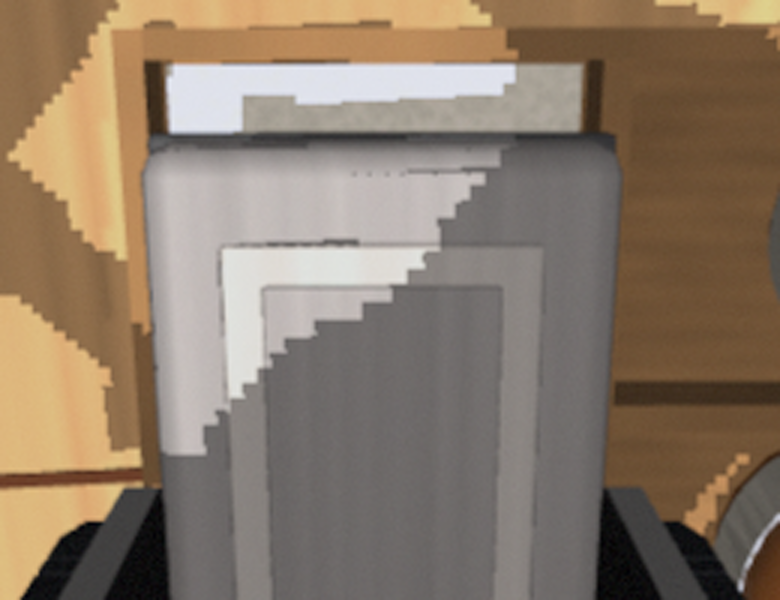

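View pics/s18.png

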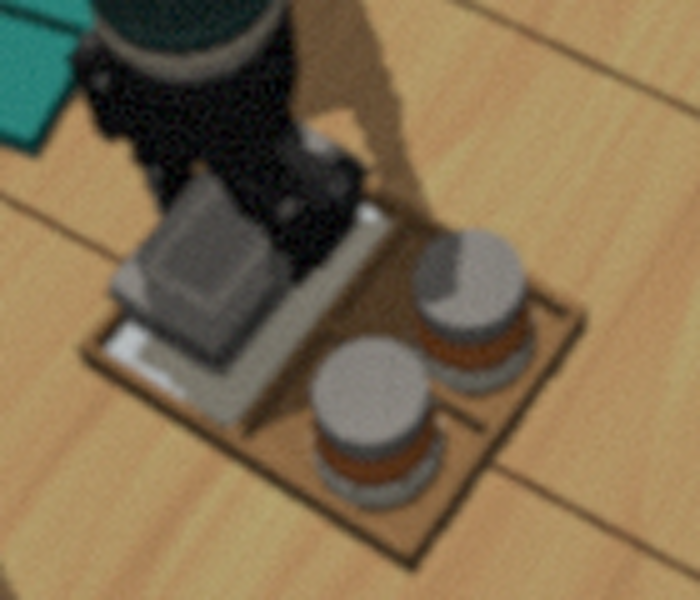

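Run:
```python
from h import *
f=dict(np.load("w18.npz")); f["k1"]=float(f["k1"])
o=lambda a:np.array(a)/3-.5+[190,130]
tin=back(f,o([[145,150],[620,150]]),.071); 
tin2=back(f,o([[380,136]]),.069)
wall=back(f,o([[145,60],[603,60]]),.018)
def loc(X,th=-.049):
    d=X[:,:2]-np.array([.5022,-.384]); c,s=np.cos(th),np.sin(th); return np.c_[c*d[:,0]+s*d[:,1],-s*d[:,0]+c*d[:,1]].round(4)
print("tin end corners",loc(tin),loc(tin2)); print("wall corners",loc(wall))
```

```text
tin end corners [[-0.0272  0.0537]
 [ 0.0287  0.0535]] [[0.0004 0.055 ]]
wall corners [[-0.0381  0.0631]
 [ 0.0371  0.0629]]
```

```bash
python3 -m creep '[[0,0,1,0,5.5],[0,0,1,0,5.5],[0,0,0.5,0,5.5],[0,0,0.2,0,5.5],[0,0,0,0,5.5]]'
python3 -m creep '[[0,0,0.2,0,5.5],[0,0,0,0,5.5]]'
python3 -m creep '[[0,0,0.1,0,5.5],[0,0,0,0,5.5]]'
```

```text
t: 24.35
tool_pos: [0.5028, -0.3884, 0.1985]
orientation: [-0.0, 0.725, 0.689, -0.0]
contact_force: [0.7, 0.5, -1.3]
finger_gap: 0.059
t: 24.6
tool_pos: [0.5029, -0.3884, 0.1969]
orientation: [0.0, 0.725, 0.689, 0.0]
contact_force: [-0.6, -0.5, -1.5]
finger_gap: 0.0587
t: 24.85
tool_pos: [0.503, -0.3885, 0.1961]
orientation: [0.0, 0.725, 0.689, 0.0]
contact_force: [-0.6, 0.6, -1.2]
finger_gap: 0.0591
```

```bash
python3 -m creep '[[0,0,0.1,0,5.5],[0,0,0,0,5.5]]'
python3 -m creep '[[0,0,0.1,0,5.5],[0,0,0,0,5.5]]'
```

```text
t: 25.1
tool_pos: [0.503, -0.3885, 0.1961]
orientation: [0.0, 0.725, 0.689, 0.0]
contact_force: [-3.0, 0.9, 5.8]
finger_gap: 0.0589
t: 25.35
tool_pos: [0.503, -0.3885, 0.196]
orientation: [0.0, 0.725, 0.689, 0.0]
contact_force: [-4.9, 4.3, 10.8]
finger_gap: 0.0588
```

```bash
python3 -m creep '[[0,0,-0.2,0,5.5],[0,0,0,0,6.4],[0,0,0,0,7],[0,0,-1,0,7],[0,0,-2,0,7]]'
python3 -m creep '[[0,0,-4,0,7],[0,0,-5,0,7],[0,0,-5,0,7],[3,-1,-3,0,7],[4,0,0,0,5]]'
python3 - <<'E'
from h import *
plan([.5698,.19,.42],95,grip=0,vmax=5.8)
g=optics.grab_frame("scene"); crop(g,180,325,320,445,5,"s19.png")
E
```

```text
t: 25.98
tool_pos: [0.5025, -0.3881, 0.2257]
orientation: [-0.001, 0.725, 0.689, -0.0]
contact_force: [0.4, 1.0, -0.5]
finger_gap: 0.0701
t: 26.6
tool_pos: [0.4969, -0.3185, 0.4022]
orientation: [0.005, 0.726, 0.688, 0.001]
contact_force: [-0.4, 0.2, -0.0]
finger_gap: 0.0532
t 26.6 tcp [ 0.4969 -0.3185  0.4022] hd 86.9 F [-0.4  0.2 -0. ] gap 0.0532 D [0.0729 0.5085 0.0178] n 9
[5.7, 0.5, -0.2, -0.9, 0]
[5.7, 0.6, -0.2, -0.9, 0]
[5.7, 0.7, -0.2, -0.9, 0]
[5.7, 0.8, -0.2, -0.9, 0]
[5.6, 0.9, -0.2, -0.9, 0]
[5.6, 0.9, -0.2, -0.9, 0]
[5.6, 1.0, -0.2, -0.9, 0]
[5.6, 1.1, -0.2, -0.9, 0]
[5.6, 1.2, -0.2, -0.9, 0]
```

View pics/s19.png

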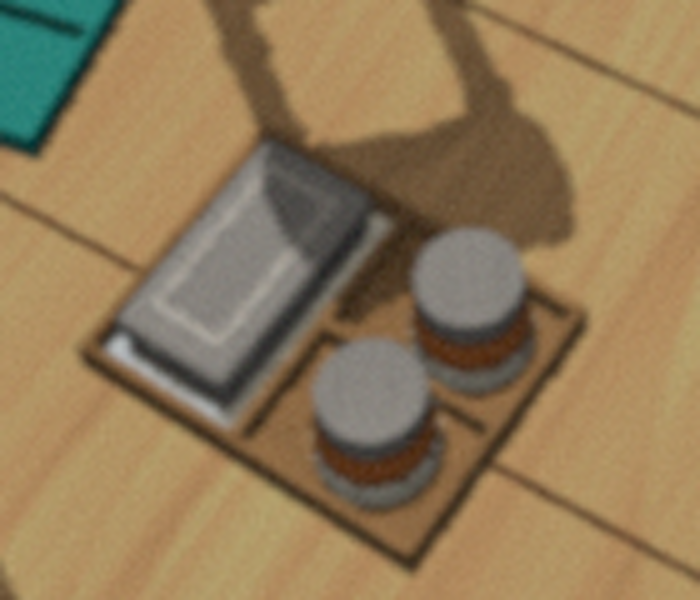

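```bash
python3 -m creep '[[3,0.3,-0.4,-0.9,0],[5.7,0.6,-0.4,-0.9,0],[5.7,0.7,0,-0.9,0],[5.7,0.8,0,-0.9,0],[5.6,0.9,0,-0.9,0]]' 20
python3 -m creep '[[5.6,0.9,0,-0.9,0],[5.6,1,0,-0.9,0],[5.6,1.1,0,-0.9,0],[4,1.2,0,-0.9,0],[0,0,0,0,0]]'
python3 -c "
from h import *
plan([.5725,.1746,.40],95,grip=0)"
```

```text
t: 27.28
tool_pos: [0.5338, -0.0598, 0.4056]
orientation: [0.001, 0.697, 0.717, 0.001]
contact_force: [0.7, 0.6, -0.7]
finger_gap: -0.0
t: 27.9
tool_pos: [0.566, 0.1511, 0.4052]
orientation: [0.0, 0.673, 0.739, 0.001]
contact_force: [-0.3, -0.5, 0.5]
finger_gap: -0.0001
t 27.9 tcp [0.566  0.1511 0.4052] hd 95.4 F [-0.3 -0.5  0.5] gap -0.0001 D [ 0.0065  0.0235 -0.0052] n 1
[2.3, 0.9, 0.5, 0.4, 0]
```

```bash
python3 -m creep '[[2,0.9,0.5,0.4,0],[0,0,3,0,0],[0,0,2.5,0,0],[0,0,0,0,0],[0,0,0,0,0]]'
python3 - <<'E'
from h import *
plan([.5725,.1746,.336],95,grip=0)
g=optics.grab_frame("scene"); crop(g,270,100,470,250,4,"s20.png")
g=optics.grab_frame("wrist"); cv2.imwrite("pics/w20.png",g["color"][:,:,::-1])
E
```

```text
t: 28.52
tool_pos: [0.5734, 0.1686, 0.3453]
orientation: [0.001, 0.678, 0.735, 0.001]
contact_force: [-0.4, -0.8, 0.4]
finger_gap: 0.0003
t 28.52 tcp [0.5734 0.1686 0.3453] hd 94.7 F [-0.4 -0.8  0.4] gap 0.0003 D [-0.0009  0.006  -0.0093] n 1
[0.6, -0.0, 0.9, -0.3, 0]
```

View pics/s20.png

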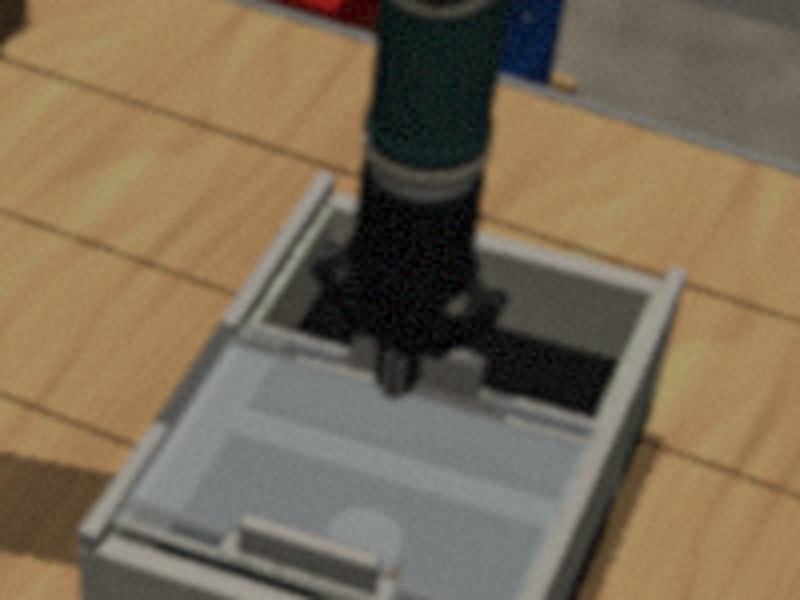

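View pics/w20.png

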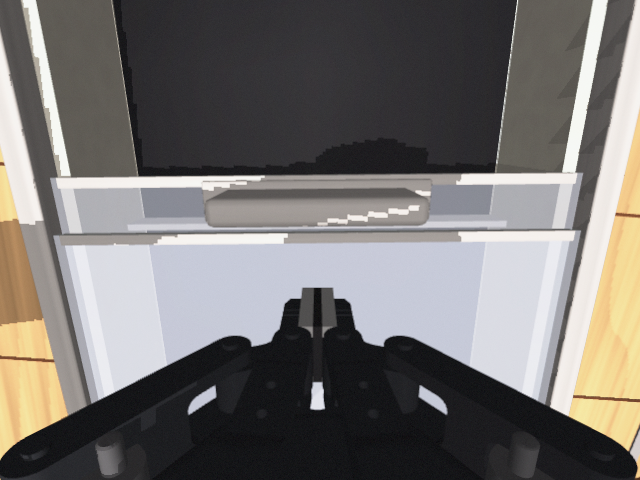

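```bash
python3 -m creep '[[0,0,0.5,0,0],[0,0,0.4,0,0],[1,0,0,0,0],[1.5,0,0,0,0],[2,0,0,0,0]]'
python3 -m creep '[[2.5,0,0,0,0],[2.5,0,0,0,0],[2.5,0,0,0,0],[2.5,0,0,0,0],[1,0,0,0,0]]'
python3 -c "
from h import *
plan([.5572,.3480,.336],95,grip=0)"
```

```text
t: 29.25
tool_pos: [0.5691, 0.2148, 0.3347]
orientation: [0.0, 0.677, 0.736, -0.001]
contact_force: [-0.2, -2.5, 0.2]
finger_gap: 0.0
t: 29.88
tool_pos: [0.5597, 0.3258, 0.3347]
orientation: [-0.0, 0.677, 0.736, 0.0]
contact_force: [-1.3, -1.7, 1.6]
finger_gap: -0.0
t 29.88 tcp [0.5597 0.3258 0.3347] hd 94.8 F [-1.3 -1.7  1.6] gap -0.0 D [-0.0025  0.0222  0.0013] n 1
[2.2, -0.1, -0.1, -0.2, 0]
```

```bash
python3 -m creep '[[0.8,0,0,0,0],[0.6,0,0,0,0],[0.4,0,0,0,0],[0.3,0,0,0,0],[0,0,0,0,0]]'
python3 -m creep '[[0.2,0,0,0,0],[0,0,0,0,0]]'
python3 -m creep '[[0.2,0,0,0,0],[0,0,0,0,0]]'
```

```text
t: 30.5
tool_pos: [0.5587, 0.3446, 0.3348]
orientation: [0.0, 0.677, 0.736, 0.0]
contact_force: [0.0, -1.1, 0.1]
finger_gap: 0.0003
t: 30.75
tool_pos: [0.5585, 0.3465, 0.3348]
orientation: [0.0, 0.677, 0.736, 0.0]
contact_force: [0.1, -1.3, -1.1]
finger_gap: -0.0001
t: 31.0
tool_pos: [0.5583, 0.3487, 0.3348]
orientation: [0.0, 0.677, 0.736, 0.0]
contact_force: [0.8, -0.5, -0.5]
finger_gap: 0.0001
```

```bash
python3 -m creep '[[0.2,0,0,0,0],[0,0,0,0,0]]'
python3 -m creep '[[0.2,0,0,0,0],[0,0,0,0,0]]'
```

```text
t: 31.25
tool_pos: [0.5582, 0.3504, 0.3348]
orientation: [0.0, 0.677, 0.736, -0.0]
contact_force: [0.9, -2.8, 0.4]
finger_gap: 0.0001
t: 31.5
tool_pos: [0.5582, 0.351, 0.3349]
orientation: [0.001, 0.677, 0.736, -0.001]
contact_force: [1.7, -8.1, 2.1]
finger_gap: 0.0006
```

```bash
python3 -m creep '[[0.2,0,0,0,0],[0,0,0,0,0]]'
python3 -m creep '[[-0.6,0,0,0,0],[-0.5,0,-2,0,0],[0,0,-5,0,0],[-3,0,-4,0,0],[-6,0,0,0,0]]'
python3 -m creep '[[-6,0,0,0,0],[-6,0,0,0,0],[-6,-2,0,0,0],[-6,-3,0,0,0],[-3,-3,0,0,0]]'
python3 - <<'E'
from h import *
print(ctrl.read_state()["tool_pos"],ctrl.read_state()["t"])
g=optics.grab_frame("scene"); crop(g,270,130,470,280,4,"s21.png");cv2.imwrite("pics/s21f.png",g["color"][:,:,::-1])
g=optics.grab_frame("top"); crop(g,130,155,330,305,4,"t21.png")
E
```

```text
t: 31.75
tool_pos: [0.5582, 0.3516, 0.3349]
orientation: [0.002, 0.677, 0.736, -0.003]
contact_force: [0.9, -13.6, 3.3]
finger_gap: 0.0003
t: 32.38
tool_pos: [0.5668, 0.2555, 0.4523]
orientation: [0.002, 0.676, 0.737, 0.006]
contact_force: [0.1, -1.7, 0.2]
finger_gap: -0.0003
t: 33.0
tool_pos: [0.5097, -0.0188, 0.4467]
orientation: [0.001, 0.678, 0.735, 0.001]
contact_force: [0.5, -0.9, -0.7]
finger_gap: 0.0001
[ 0.50973338 -0.01881623  0.4467187 ] 33.0
```

View pics/s21.png

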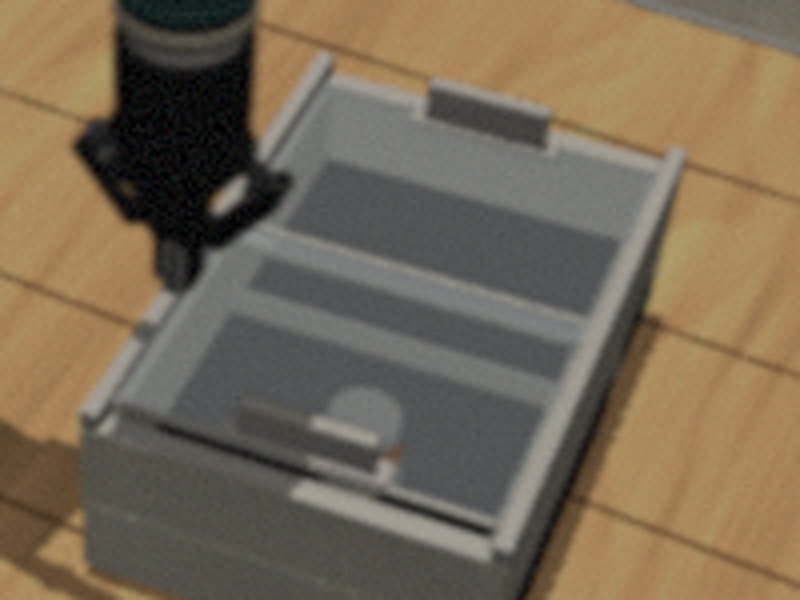

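View pics/t21.png

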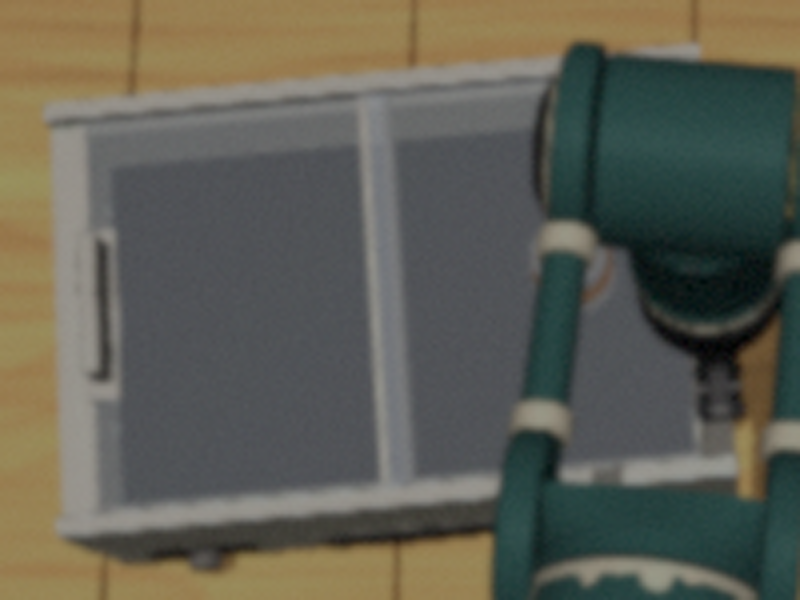

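View pics/s21f.png

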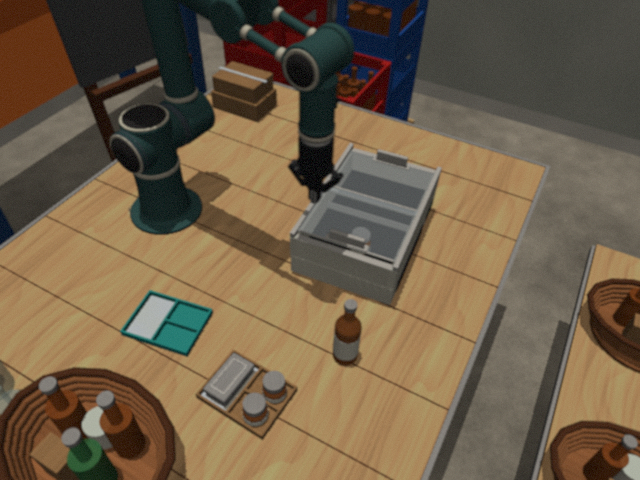

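```bash
python3 -m creep '[[0,0,0,0,0],[0,0,0,0,0]]'
python3 - <<'E'
from h import *
s=ctrl.read_state(); print(np.abs(s["dq"]).max(),s["contact_force"].round(1),s["tool_pos"].round(3))
g=optics.grab_frame("top"); crop(g,340,155,480,295,5,"t22.png")
g=optics.grab_frame("scene"); crop(g,280,200,400,300,6,"s22.png")
E
```

```text
t: 33.35
tool_pos: [0.511, -0.0159, 0.4455]
orientation: [0.0, 0.677, 0.736, 0.001]
contact_force: [0.3, -0.4, -0.5]
finger_gap: 0.0007
0.012362846137258481 [ 0.3 -0.4 -0.5] [ 0.511 -0.016  0.446]
```

View pics/t22.png

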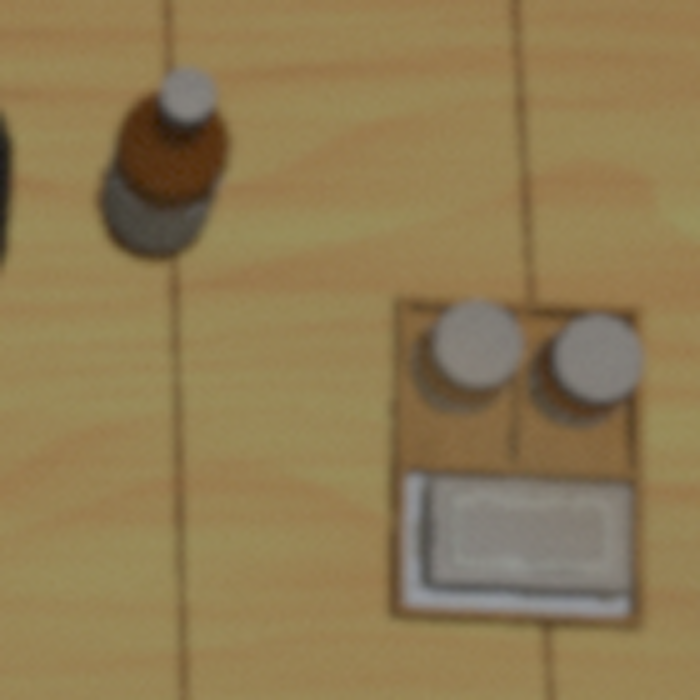

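View pics/s22.png

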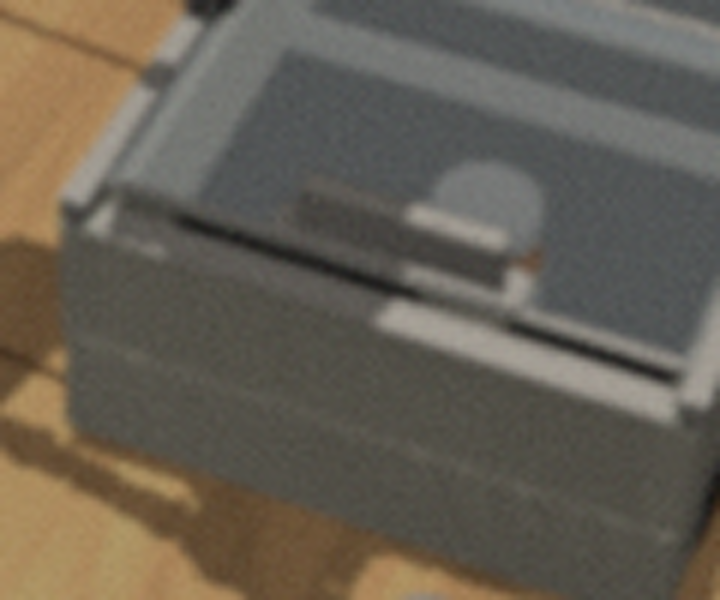

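```bash
python3 -c "
from rig import ctrl; print(ctrl.hand_in())"
```

```text
the job is handed in; nothing more can be done
None
```

The job was handed in at about 33.5 s: the tin lies flat, lid up, in the cardboard tray's empty place, and both chest lids are shut.

**What I did:**
- **Lid and lift:** I pushed the left lid open to its stop (about 15 N) and lifted the tin out by its 36 mm faces.
- **Laying it flat:** The tool only points down, so I stood the tin on the table and tipped it over between the fingers. Each stage leaned on a finger, and I let go once it lay flat with the lid up.
- **Into the tray:** I took it again by its long sides (gap 59 mm) and set it down in the tray. I then pushed the left lid shut until it met its stop (about 14 N).

**Last checks:**
- **Tin:** Just before lowering, the wrist camera put it within about 1 mm of centre across the place, with about 8 mm of room at the far end. The final pictures show it flat in the place.
- **Lids:** Both handles appear where they were at the start.
- **Jars and bottle:** They look unmoved and upright.
- **Robot:** It was clear of everything, and the force readings were near zero.

**What disagreed:** The top and scene cameras put the tray about 5 mm apart. I settled that with the wrist camera, which fell in between. My corner fits of the tin were off by about 5 pixels in places because its edges are rounded.

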